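# Lay out the sectioning bench

## Task

Set the bench up for sectioning (left and front as seen from the robot, square to the unit in question): the wax block goes in the middle of the cold plate, and the slide box flat on the bench to the left of the cold plate, level with its middle, long sides parallel to the plate's left edge, leaving a gap of about 35 mm, with the blade dispenser lying lengthwise on the middle of its lid. The slide tray goes on the middle of the hot plate's top with its length running left to right, and the specimen pot stands on the bench straight in front of the hot plate's middle, again with a gap of about 35 mm. Keep the pot upright and leave the little steel mould and the glass dish where they are.

Things in the scene. Friction and masses are not known exactly. Their poses are not given: they have to be found in the camera images.
- cold_plate: Cold plate, fixed to the bench: cream body with a bare aluminium square top plate, 110 x 110 mm, flat top 30 mm above the bench. Behind the plate is its 55 mm deep, 46 mm high control housing with a dark display. Origin: bench level, under the centre of the square plate. +x is its back (away from the robot), +y its left; turned at most 0.15 rad.
- hot_plate: Slide hot plate, fixed to the bench: grey body with a dark steel top plate, 110 mm (x) by 120 mm (y), flat top 30 mm above the bench. Behind the plate is its 55 mm deep, 46 mm high housing with a round black dial (10 mm taller). Origin: bench level, under the centre of the top plate. +x is its back (away from the robot), +y its left; turned at most 0.15 rad.
- slide_box: Closed flat white plastic microscope-slide box with a grey seam, 83 mm long (its x) by 56 mm wide (its y) by 32 mm high, flat top, rigid, about 0.16 kg. Origin: centre of underside, z up. Grip across the 56 mm.
- dispenser: Microtome-blade dispenser: flat grey plastic block, 74 mm long (its x) by 32 mm wide (its y) by 16 mm high, with a black slot and steel strip on top, about 0.05 kg. Origin: centre of underside, z up.
- wax_block: Wax specimen block: white plastic large cassette 60 mm (its x) by 42 mm (its y) by 8 mm, lying flat, with a pale wax block 48 x 33 x 12 mm on top of it, 20 mm high in all, about 0.04 kg. Origin: centre of underside, z up.
- pot: Round specimen pot, closed: clear body 44 to 48 mm across, white cap 50 mm across from 38 to 54 mm height, 54 mm high in all, about 0.07 kg. Origin: centre of underside, z up along its axis.
- slide_tray: Shallow steel tray with three glass slides lying fast in it, 100 mm long (its x) by 46 mm wide (its y) by 12 mm high, walls 3 mm, about 0.09 kg. Origin: centre of underside, z up. Grip it across the outside of its 46 mm.
- mould: Bystander, loose: small empty steel embedding mould, open on top, 56 x 42 x 14 mm. Not to be moved. Origin: centre of underside.
- dish: Bystander, loose: small round glass dish, open on top, 60 mm across, 14 mm high, behind the plates. Not to be moved. Origin: centre of underside.
Things that resemble listed ones, but are neither listed nor needed, are in the scene too. Leave any red look-alike of the cold_plate alone.

How it is judged:
At the end, for the whole second after the job is handed in: Block and tray rest on their plates, 15 mm of centre; box 118 mm left of cold plate centre, pot 115 mm in front of hot plate centre, both on the bench, 15 mm each way; dispenser on box, 12 mm; box and tray square to 0.2 rad, dispenser 0.25; all upright, still; mould, dish moved under 20 mm (x of wax_block in the frame of cold_plate between -0.015 and 0.015 m and y of wax_block in the frame of cold_plate between -0.015 and 0.015 m and z of wax_block in the frame of cold_plate between 0.026 and 0.034 m and x of slide_box in the frame of cold_plate between -0.015 and 0.015 m and y of slide_box in the frame of cold_plate between 0.103 and 0.133 m and z of slide_box in the frame of cold_plate between -0.004 and 0.004 m and angle between the x axis of slide_box and the x axis of cold_plate, either way round below 0.2 rad and x of dispenser in the frame of slide_box between -0.012 and 0.012 m and y of dispenser in the frame of slide_box between -0.012 and 0.012 m and z of dispenser in the frame of slide_box between 0.028 and 0.036 m and angle between the x axis of dispenser and the x axis of slide_box, either way round below 0.25 rad and x of slide_tray in the frame of hot_plate between -0.015 and 0.015 m and y of slide_tray in the frame of hot_plate between -0.015 and 0.015 m and z of slide_tray in the frame of hot_plate between 0.026 and 0.034 m and angle between the x axis of slide_tray and the y axis of hot_plate, either way round below 0.2 rad and x of pot in the frame of hot_plate between -0.13 and -0.1 m and y of pot in the frame of hot_plate between -0.015 and 0.015 m and z of pot in the frame of hot_plate between -0.004 and 0.004 m and angle between each of slide_box, dispenser, wax_block, pot, slide_tray's own z axis and vertical below 0.1 rad and linear speed of each of slide_box, dispenser, wax_block, pot, slide_tray below 0.01 m/s and distance of each of mould, dish from where it was at the start of the episode below 0.02 m); the robot touches nothing.
It fails at once if the specimen pot is tipped by more than 0.5 rad (angle between pot's own z axis and vertical above 0.5 rad).
It fails at once if the steel mould or glass dish is moved by more than 20 mm (distance of any of mould, dish from where it was at the start of the episode above 0.02 m).
It also fails if it takes over 128 s, if anything falls off the work surface, if the arm or the gripper's body presses on something with over 40 N, if the wrist force passes 120 N, or if a joint passes its speed limit or range.

## Robot

A 6-joint arm with a two-finger parallel gripper is mounted at the origin on the work surface. World frame = base frame: x ahead of the robot, y to its left, z up, the work surface at z = 0. Lengths are in m, angles in rad, forces in N, time in s.
With the tool pointing down it reaches from about 0.35 to 0.975 m from the base axis. Payload 4.9 kg.
Tool frame: the origin (TCP) lies on the mounting face of the last link; the fingertips stand 173 mm ahead of it and the grasp point (between the pads) lies 155 mm ahead of it; x points along the fingers, z is the direction in which the jaws open and shut, and the axes are right-handed (so a half turn about x gives the same grasp; the last joint's range is limited). The gripper opens to 85 mm and grips with 20 to 120 N. Pads are 22 mm wide; open, the fingers measure 114 mm over their backs; the gripper's body (76 mm by 85 mm) begins 54 mm behind the grasp point. The pads swing forward as they close: fully open they stand 13 mm farther back than shut.
Start: joints at [-1.301, 0.053, 1.613, -0, 1.476, -0.119], TCP at [0.237, -0.578, 0.405] pointing down, gripper open.
Joint ranges: [-3.01, 3.01], [-1.01, 2.22], [0.06, 2.58], [-1.02, 4.17], [0.09, 2.62], [-3.14, 3.14]. Speed limits (rad/s): [2.57, 2.57, 3.14, 3.14, 3.14, 3.14].

## Interface

Orientations are given as a rotation vector (axis times angle).
In Python, from station import get_obs, get_image, get_calibration, finish_job, look_for, masks_of, tip_of gives the robot as it stands.
- The arm moves only by the tool carry_out, never from a script. Its argument "increments" is a list of rows, each a list of 3 entries, a list of its own where there are three numbers: the turn, a rotation vector about the world's x, y, z in units of 0.1 rad (1.0 is 0.1 rad), then the shift along the world's x, y, z in units of 20 mm (1.0 is 20 mm), then the opening, from 0 (shut) to 1 (fully open). A call has 1 to 8 rows; each row shifts and turns the pose as measured when the row begins; what a row does not reach is not made up. A row lasts 1/10 s, in which the tool goes at most 50 mm and 8.59 degrees, less where a joint would pass 70% of its speed; a pose out of reach is approached as far as the arm can. A call with a number of a shift or a turn outside -1 to 1 is refused whole. A call with a gripper value outside its range is refused whole. The fingers move at their own pace and stop on an object; "squeeze" is the grip in N (left out, the last holds). Time passes only in rows, so rows that do not move let the fingers close. It gives the time, the measured TCP pose, the force and the opening at its end, in the units of the state.
- get_obs(): the state, without advancing time (a new reading comes with each control period).
- get_image(name): name is "scene" or "top" or "wrist"; returns (picture, depth): 420x560x3 uint8, blue, green, red; 420x560 float32, m along the optical axis (not along the pixel's ray), 0 where there is no reading.
- get_calibration(name): a dict with "fx", "fy", "cx", "cy" (pixels), "k1" (the pictures are not rectified: a ray, as slopes to the right and down, at radius r is drawn at 1 + k1 r^2 times it, then the intrinsics apply), "position" and "orientation" of the camera in the world. Camera axes: x right, y down, z forward; pixel columns grow to the right and rows downward; lengths in m; the calibration is good to about 2 mm. A picture is of the moment at which its call begins: read the wrist's pose just before it. get_calibration takes no time and is no camera call; for the wrist camera it gives the pose at the moment of the call.
- finish_job(): hands the job in, once; it reports no verdict.
Trained networks look in the newest picture that a camera, given by its name, has taken for a name from the list of things; names that differ only in an ending like _2 or _b are one class to them, and where a whole thing is asked for, a point or a joint stands for the part that bears it (a point fixed in the world has none). Each returns a list of dicts, best first, with "p" (0 to 1); they miss things now and then, are a little off and sometimes report something else, mostly with a low value. They report only what shows in the picture. A call takes as long as a camera call. They do not tell look-alikes from the thing itself.
- look_for(camera, query): "centre" ([column, row] in pixels, amid what is visible of it).
- masks_of(camera, query): "region" (420x560 bool, what is visible of it) and "centre" ([column, row] in pixels, amid what is visible of it).
- tip_of(camera, query): "centre" ([column, row] in pixels: a listed point, or the origin of a listed thing).
The state is a dict: "t": time; "q": joint angles; "dq": joint speeds; "effort": joint torques, N m; "tool_pos": TCP position; "tool_rot": TCP orientation; "contact_force": force on the tool from outside, world axes, zero at the start; "wrist_torque": the same for the moment, N m; "opening": finger opening in m.
Only numpy, scipy, OpenCV 4.12 (cv2) and the standard library are available. Lean on these libraries where they do the work, as an engineer would, in place of code of your own. Each camera call takes 0.05 s, during which the arm holds its last target.

## Working session

There is one attempt and no reset: what is moved stays moved. The work goes in short steps, Python scripts to look and compute and a tool call to move; the robot and the scene stay as the last step left them, time stands still between calls to the robot, and variables do not carry over. Pictures are saved under pics/ and viewed, and the job is handed in when it is done.

Besides the shell and the picture viewer there is one more tool, called after "Emit:" by a JSON object that holds its "method" and its "body", one argument or row to a line. carry_out: Moves the arm, as the interface text tells. Shifts and turns lie within -1 to 1; 1 stands for 20 mm of shift or 0.1 rad of turn. Its arguments: {"type":"object","properties":{"increments":{"type":"array","items":{"type":"array"}},"squeeze":{"type":"number"}},"required":["increments"]}

```bash
ls; mkdir -p pics; python3 - <<'E'
from station import *
import cv2
print(get_obs())
for n in ["scene","top","wrist"]:
    im,d=get_image(n); cv2.imwrite(f"pics/{n}0.png",im)
    c=get_calibration(n); print(n,c)
E
```

```text
pics
{'t': 0.0, 'q': array([-1.30099155e+00,  5.33582612e-02,  1.61430183e+00, -2.69962246e-06,
        1.47601165e+00, -1.19017740e-01]), 'dq': array([ 0.0009147 , -0.00158498,  0.00118807,  0.00110097, -0.00028341,
       -0.0010113 ]), 'effort': array([ 7.38995241e-04, -3.93690526e+01, -3.70172310e+01,  4.92860852e-05,
        7.07619387e-03, -4.45878044e-06]), 'tool_pos': array([ 0.23685385, -0.57808794,  0.40345711]), 'tool_rot': array([ 0.91952009,  1.37004063, -0.91728962]), 'contact_force': array([1.24751482, 0.08441852, 0.22306468]), 'wrist_torque': array([-0.01072322, -0.03246997, -0.02549293]), 'opening': 0.08516005406081147}
scene {'fx': 477.8512609158725, 'fy': 477.8512609158725, 'cx': 282.8194494509434, 'cy': 209.5647583461709, 'k1': -0.015845033721832356, 'position': array([ 1.40152636, -0.52647571,  0.82718704]), 'orientation': array([-1.9827516 , -1.11082442,  0.57465824])}
top {'fx': 419.11786401661783, 'fy': 419.11786401661783, 'cx': 277.68859392850504, 'cy': 206.41275342948686, 'k1': -0.05531155894008845, 'position': array([0.30209874, 0.00751465, 1.46026991]), 'orientation': array([-2.16028532,  2.13867288, -0.16602011])}
wrist {'fx': 311.34364687381407, 'fy': 311.34364687381407, 'cx': 275.8006493553599, 'cy': 204.01924982438504, 'k1': 0.021780111845571173, 'position': array([ 0.30706428, -0.54995584,  0.37204482]), 'orientation': array([ 2.39821241, -1.60802263, -0.24194895])}
```

View pics/top0.png

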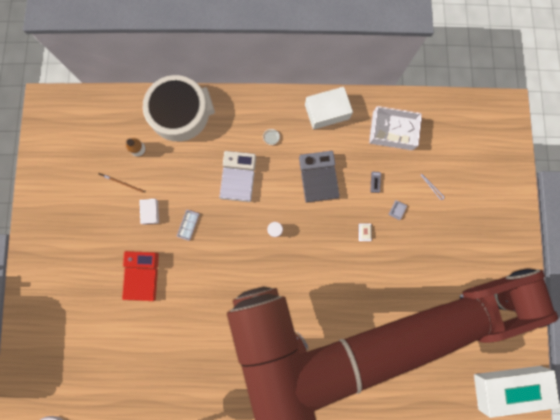

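View pics/scene0.png

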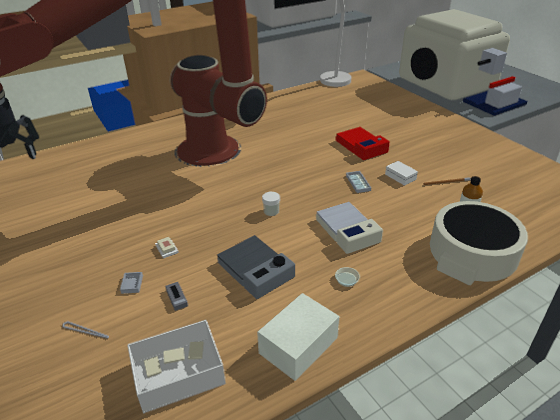

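View pics/wrist0.png

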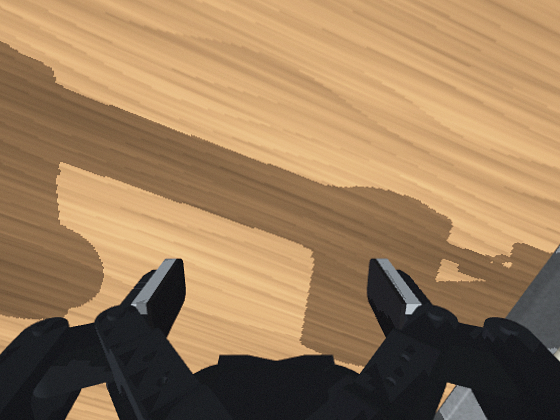

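The top view shows the cold plate at (238,180), hot plate (320,180), slide box (149,211), tray (189,225), pot (275,230), wax block (365,232), dispenser (376,182), mould (398,210), dish (272,137), and the red decoy (140,276). Next I measure them.

```bash
cat > h.py <<'E'
from station import *
import numpy as np, cv2
from scipy.spatial.transform import Rotation as R
def rays(c,uv):
    uv=np.asarray(uv,float).reshape(-1,2)
    s=(uv-[c['cx'],c['cy']])/[c['fx'],c['fy']]
    x=s.copy()
    for _ in range(20): x=s/(1+c['k1']*(x**2).sum(1,keepdims=True))
    return np.c_[x,np.ones(len(x))]
def cloud(c,d,m):
    v,u=np.nonzero(m&(d>0)); r=rays(c,np.c_[u,v])*d[v,u][:,None]
    return r@R.from_rotvec(c['orientation']).as_matrix().T+c['position']
def plane(c,uv,z):
    r=rays(c,uv)@R.from_rotvec(c['orientation']).as_matrix().T
    t=(z-c['position'][2])/r[:,2]; return c['position']+r*t[:,None]
def proj(c,P):
    q=(np.atleast_2d(P)-c['position'])@R.from_rotvec(c['orientation']).as_matrix()
    x=q[:,:2]/q[:,2:]; x=x*(1+c['k1']*(x**2).sum(1,keepdims=True))
    return x*[c['fx'],c['fy']]+[c['cx'],c['cy']]
def rect(P):
    (cx,cy),(w,h),a=cv2.minAreaRect(P[:,:2].astype(np.float32))
    if w<h: w,h,a=h,w,a+90
    a=(a+90)%180-90
    return np.round([cx,cy,w,h,np.radians(a)],4)  # centre,long,short,yaw of the long side
E
python3 - <<'E'
from h import *
N=dict(cold_plate=.03,hot_plate=.03,slide_box=.032,dispenser=.016,wax_block=.02,pot=.054,slide_tray=.012,mould=.014,dish=.014)
for cam in ["top","scene"]:
    im,d=get_image(cam); c=get_calibration(cam)
    for n,h in N.items():
        for k in masks_of(cam,n)[:3]:
            m=k['region']; P=cloud(c,d,m); 
            if len(P)<5: print(cam,n,'few');continue
            print(cam,n,round(k['p'],2),np.round(k['centre']),m.sum(),'zmed',np.round(np.percentile(P[:,2],[5,50,95]),3),'med',np.round(np.median(P,0)[:2],3),'top',rect(P[P[:,2]>h-.006]) if (P[:,2]>h-.006).sum()>5 else '')
E
```

```text
top cold_plate 0.9 [139. 275.] 1700 zmed [0.01  0.032 0.049] med [0.272 0.459] top [ 0.2711  0.4621  0.1628  0.111  -0.038 ]
top cold_plate 0.81 [238. 177.] 1543 zmed [0.021 0.032 0.049] med [0.618 0.139] top [ 0.6196  0.1406  0.1658  0.1105 -0.1076]
top hot_plate 0.67 [320. 176.] 1647 zmed [0.024 0.032 0.051] med [ 0.62  -0.143] top [ 0.6222 -0.1452  0.1662  0.1184  0.148 ]
top slide_box 0.94 [148. 212.] 450 zmed [0.012 0.031 0.037] med [0.491 0.44 ] top [0.4913 0.4437 0.0844 0.0584 0.0854]
top dispenser 0.52 [375. 181.] 219 zmed [0.001 0.015 0.021] med [ 0.606 -0.346] top [ 0.6056 -0.3483  0.0716  0.0324 -0.0453]
top wax_block 0.68 [365. 232.] 185 zmed [0.005 0.019 0.024] med [ 0.426 -0.305] top [ 0.4292 -0.3062  0.0466  0.0375 -0.0556]
top pot 0.55 [272. 230.] 135 zmed [0.049 0.053 0.059] med [0.432 0.008] top [0.4317 0.0068 0.0411 0.0372 0.0079]
top slide_tray 0.65 [186. 225.] 383 zmed [-0.     0.006  0.014] med [0.45  0.311] top [ 0.448   0.3115  0.0987  0.0487 -0.3032]
top mould 0.74 [402. 209.] 210 zmed [-0.002  0.003  0.016] med [ 0.508 -0.428] top [ 0.5075 -0.4257  0.0575  0
[... 883 characters left out ...]
603]
scene wax_block 0.74 [165. 246.] 271 zmed [0.008 0.02  0.023] med [ 0.442 -0.313] top [ 0.4323 -0.3108  0.0497  0.0332  0.0179]
scene pot 0.86 [270. 204.] 362 zmed [0.007 0.046 0.057] med [ 0.448 -0.003] top [0.4352 0.0038 0.0487 0.0478 0.9567]
scene pot 0.39 [399. 173.] 512 zmed [0.005 0.031 0.036] med [0.503 0.429] top 
scene slide_tray 0.74 [356. 182.] 345 zmed [0.003 0.008 0.015] med [0.452 0.309] top [ 0.4479  0.3081  0.1101  0.0489 -0.3245]
scene mould 0.91 [131. 281.] 358 zmed [0.002 0.006 0.016] med [ 0.508 -0.425] top [ 0.5116 -0.4244  0.0609  0.041  -0.4576]
scene dish 0.76 [344. 276.] 353 zmed [0.003 0.007 0.016] med [0.765 0.024] top [ 0.7687  0.021   0.0567  0.0564 -1.3781]
```

```bash
python3 - <<'E'
from h import *
o=get_obs(); Rt=R.from_rotvec(o['tool_rot']).as_matrix(); print(np.round(Rt,3))
im,d=get_image('wrist'); c=get_calibration('wrist')
v,u=np.mgrid[:420,:560]
m=(u>100)&(u<460)&(v>240)&(d<.25)&(d>0)
P=(cloud(c,d,m)-o['tool_pos'])@Rt
print(len(P),np.round(P.min(0),3),np.round(P.max(0),3))
for z0 in np.arange(-.07,.07,.01):
    s=P[(P[:,2]>z0)&(P[:,2]<z0+.01)]
    if len(s): print(round(z0,3),np.round(s.min(0),3),np.round(s.max(0),3))
print((R.from_matrix(Rt).inv()*R.from_rotvec(c['orientation'])).as_matrix().round(3),((c['position']-o['tool_pos'])@Rt).round(3))
E
```

```text
[[-0.     0.925  0.379]
 [ 0.     0.379 -0.925]
 [-1.    -0.    -0.   ]]
32611 [ 0.074 -0.012 -0.056] [0.162 0.023 0.061]
-0.06 [ 0.107 -0.012 -0.056] [ 0.155  0.016 -0.05 ]
-0.05 [ 0.095 -0.012 -0.05 ] [ 0.162  0.018 -0.04 ]
-0.04 [ 0.084 -0.003 -0.04 ] [ 0.113  0.02  -0.03 ]
-0.03 [ 0.075  0.011 -0.03 ] [ 0.102  0.022 -0.02 ]
-0.02 [ 0.074  0.01  -0.02 ] [ 0.103  0.023 -0.01 ]
-0.01 [ 0.075  0.01  -0.01 ] [ 0.103  0.022 -0.   ]
0.0 [0.075 0.01  0.   ] [0.103 0.022 0.01 ]
0.01 [0.075 0.01  0.01 ] [0.103 0.023 0.02 ]
0.02 [0.075 0.01  0.02 ] [0.101 0.022 0.03 ]
0.03 [ 0.082 -0.003  0.03 ] [0.112 0.02  0.04 ]
0.04 [ 0.094 -0.012  0.04 ] [0.162 0.019 0.05 ]
0.05 [ 0.106 -0.011  0.05 ] [0.155 0.016 0.06 ]
0.06 [0.119 0.007 0.06 ] [0.121 0.008 0.061]
[[ 0.    -0.291  0.957]
 [ 0.    -0.957 -0.291]
 [ 1.     0.001 -0.   ]] [0.032 0.076 0.001]
```

Emit:
{"method": "carry_out", "body": {
  "increments": [
    [[0, 0, -0.3], [0.7, 0.95, -0.4], 1],
    [[0, 0, -0.3], [0.7, 0.95, -0.4], 1],
    [[0, 0, -0.3], [0.7, 0.95, -0.4], 1],
    [[0, 0, -0.3], [0.7, 0.95, -0.4], 1],
    [[0, 0, -0.3], [0.7, 0.95, -0.4], 1],
    [[0, 0, -0.3], [0.7, 0.95, -0.4], 1],
    [[0, 0, -0.3], [0.7, 0.95, -0.4], 1],
    [[0, 0, -0.3], [0.7, 0.95, -0.4], 1]
  ],
  "squeeze": 40
}}

```text
t: 2.0
tool_pos: [0.3505, -0.4231, 0.341]
tool_rot: [1.106, 1.265, -1.113]
contact_force: [-0.1, -0.7, -1.4]
opening: 0.0854
```

Emit:
{"method": "carry_out", "body": {
  "increments": [
    [[0, 0, -0.3], [0.65, 0.95, -0.4], 1],
    [[0, 0, -0.3], [0.65, 0.95, -0.4], 1],
    [[0, 0, -0.3], [0.65, 0.95, -0.4], 1],
    [[0, 0, -0.3], [0.65, 0.95, -0.4], 1],
    [[0, 0, -0.3], [0.65, 0.95, -0.4], 1],
    [[0, 0, -0.2], [0.65, 0.9, -0.4], 1],
    [[0, 0, 0], [0, 0, 0], 1]
  ]
}}

```text
t: 2.7
tool_pos: [0.432, -0.303, 0.2907]
tool_rot: [1.236, 1.185, -1.242]
contact_force: [0.0, 0.2, -0.4]
opening: 0.0856
```

```bash
cat >> h.py <<'E'
def jaw(o):
    z=R.from_rotvec(o['tool_rot']).as_matrix()[:,2]; return round(float(np.arctan2(z[1],z[0])),4)
def shot(n,name):
    o=get_obs(); im,d=get_image(n); c=get_calibration(n); cv2.imwrite(f'pics/{name}.png',im); return o,im,d,c
def meas(cam,n,h,tol=.006,name=None):
    o,im,d,c=shot(cam,name or f'{cam}_{n}')
    print('tcp',o['tool_pos'].round(4),'jaw',jaw(o),'x',R.from_rotvec(o['tool_rot']).as_matrix()[:,0].round(3),'t',round(o['t'],2))
    for k in masks_of(cam,n)[:3]:
        P=cloud(c,d,k['region']); T=P[P[:,2]>h-tol]
        print(n,round(k['p'],2),np.round(k['centre']),len(P),len(T),rect(T) if len(T)>5 else '', 'all',rect(P) if len(P)>5 else '', 'z95',np.percentile(P[:,2],95).round(3) if len(P) else '')
    return o,im,d,c
E
python3 -c "
from h import *
meas('wrist','wax_block',.02,.004,'w1')"
```

```text
tcp [ 0.432  -0.303   0.2907] jaw -1.6122 x [-0.    -0.005 -1.   ] t 2.7
wax_block 0.65 [280. 202.] 3379 2292 [ 0.4309 -0.309   0.0482  0.0329 -0.0179] all [ 0.4291 -0.3095  0.0637  0.044   0.0034] z95 0.021
```

View pics/w1.png

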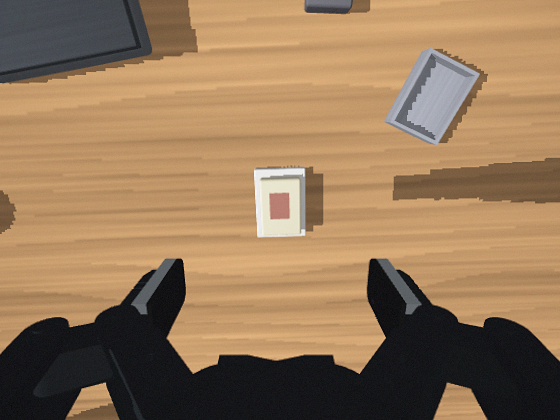

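Emit:
{"method": "carry_out", "body": {
  "increments": [
    [[0, 0, 0.3], [-0.1, -0.3, -0.9], 1],
    [[0, 0, 0], [0, 0, -1], 1],
    [[0, 0, 0], [0, 0, -1], 1],
    [[0, 0, 0], [0, 0, -1], 1],
    [[0, 0, 0], [0, 0, -1], 1],
    [[0, 0, 0], [0, 0, -0.6], 1],
    [[0, 0, 0], [0, 0, 0], 0],
    [[0, 0, 0], [0, 0, 0], 0]
  ],
  "squeeze": 30
}}

```text
t: 3.6
tool_pos: [0.4279, -0.3203, 0.1863]
tool_rot: [1.212, 1.178, -1.224]
contact_force: [0.3, 0.8, -0.2]
opening: 0.0594
```

Emit:
{"method": "carry_out", "body": {
  "increments": [
    [[0, 0, 0], [0, 0, 0], 0],
    [[0, 0, 0], [0, 0, 0], 0],
    [[0, 0, 0], [0, 0, 0], 0]
  ]
}}

```text
t: 3.9
tool_pos: [0.4287, -0.3216, 0.1895]
tool_rot: [1.211, 1.173, -1.224]
contact_force: [-0.5, -0.4, -0.9]
opening: 0.032
```

```bash
python3 -c "
from h import *
meas('wrist','wax_block',.02,.004,'w2')
print(get_obs()['opening'])"
```

```text
tcp [ 0.4287 -0.3216  0.1895] jaw -1.5891 x [ 0.013 -0.024 -1.   ] t 3.9
wax_block 0.75 [278. 250.] 7824 5815 [ 0.4324 -0.3253  0.0484  0.0332 -0.0271] all [ 0.4326 -0.3255  0.06    0.0439 -0.0307] z95 0.021
0.031699175935956524
```

View pics/w2.png

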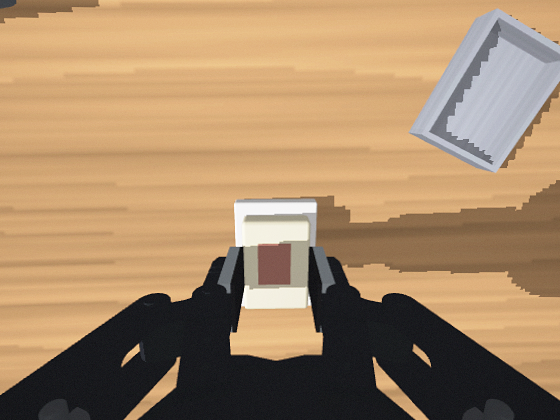

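```bash
cat > g.py <<'E'
import sys
from h import *
# usage: g.py x y z jaw   -> remaining shift (units of 20mm) and turn (0.1 rad)
def go(x,y,z,j=None):
    o=get_obs(); X=R.from_rotvec(o['tool_rot']).as_matrix()[:,0]
    d=(np.array([x,y,z])-o['tool_pos'])/.02
    tz=0 if j is None else ((j-jaw(o)+np.pi)%(2*np.pi)-np.pi)*10
    print('t',round(o['t'],2),'pos',o['tool_pos'].round(4),'jaw',jaw(o),'q6',o['q'][5].round(2),'open',o['opening'].round(4),'F',o['contact_force'].round(1))
    print('turn',np.round([-X[1]*10,X[0]*10,tz],2),'shift',d.round(2))
if __name__=='__main__': go(*map(float,sys.argv[1:]))
E
python3 g.py .5935 .1404 .27 -1.57
```

```text
Traceback (most recent call last):
  File "g.py", line 10, in <module>
    if __name__=='__main__': go(*map(float,sys.argv[1:]))
                             ~~^^^^^^^^^^^^^^^^^^^^^^^^^^
  File "g.py", line 8, in go
    print('t',round(o['t'],2),'pos',o['tool_pos'].round(4),'jaw',jaw(o),'q6',o['q'][5].round(2),'open',o['opening'].round(4),'F',o['contact_force'].round(1))
                                                                                                       ^^^^^^^^^^^^^^^^^^
AttributeError: 'float' object has no attribute 'round'
```

Emit:
{"method": "carry_out", "body": {
  "increments": [
    [[0.24, 0.13, 0], [0, 0, 1], 0],
    [[0, 0, 0], [0, 0, 1], 0],
    [[0, 0, 0], [0.2, 0.5, 1], 0],
    [[0, 0, 0], [0.35, 1, 1], 0],
    [[0, 0, 0], [0.35, 1, 0.3], 0],
    [[0, 0, 0], [0.35, 1, 0], 0],
    [[0, 0, 0], [0.35, 1, 0], 0],
    [[0, 0, 0], [0.35, 1, 0], 0]
  ]
}}

```text
t: 4.8
tool_pos: [0.4678, -0.2087, 0.2799]
tool_rot: [1.226, 1.197, -1.224]
contact_force: [0.1, -0.1, 0.2]
opening: 0.0318
```

```bash
python3 g.py .5935 .1404 .27 -1.57
```

```text
Traceback (most recent call last):
  File "g.py", line 10, in <module>
    if __name__=='__main__': go(*map(float,sys.argv[1:]))
                             ~~^^^^^^^^^^^^^^^^^^^^^^^^^^
  File "g.py", line 8, in go
    print('t',round(o['t'],2),'pos',o['tool_pos'].round(4),'jaw',jaw(o),'q6',o['q'][5].round(2),'open',o['opening'].round(4),'F',o['contact_force'].round(1))
                                                                                                       ^^^^^^^^^^^^^^^^^^
AttributeError: 'float' object has no attribute 'round'
```

Emit:
{"method": "carry_out", "body": {
  "increments": [
    [[0, 0, 0], [0.35, 1, 0], 0],
    [[0, 0, 0], [0.35, 1, 0], 0],
    [[0, 0, 0], [0.35, 1, 0], 0],
    [[0, 0, 0], [0.35, 1, 0], 0],
    [[0, 0, 0], [0.35, 1, 0], 0],
    [[0, 0, 0], [0.35, 1, 0], 0],
    [[0, 0, 0], [0.35, 1, 0], 0],
    [[0, 0, 0], [0.35, 1, 0], 0]
  ]
}}

```text
t: 5.6
tool_pos: [0.525, -0.0408, 0.2807]
tool_rot: [1.224, 1.195, -1.222]
contact_force: [0.5, -0.2, -0.7]
opening: 0.0317
```

```bash
sed -i "s/o\['opening'\].round(4)/round(float(o['opening']),4)/" g.py; python3 g.py .5935 .1404 .27 -1.57; python3 - <<'E'
from h import *
meas('wrist','cold_plate',.03,.004,'w3')
E
```

```text
t 5.6 pos [ 0.525  -0.0408  0.2807] jaw -1.5908 q6 1.37 open 0.0317 F [ 0.5 -0.2 -0.7]
turn [0.02 0.04 0.21] shift [ 3.43  9.06 -0.53]
tcp [ 0.525  -0.0408  0.2807] jaw -1.5908 x [ 0.004 -0.002 -1.   ] t 5.6
cold_plate 0.7 [ 53. 107.] 21181 16845 [ 0.605   0.1207  0.1336  0.0655 -0.1149] all [ 0.6027  0.1201  0.1515  0.067  -0.1163] z95 0.045
```

View pics/w3.png

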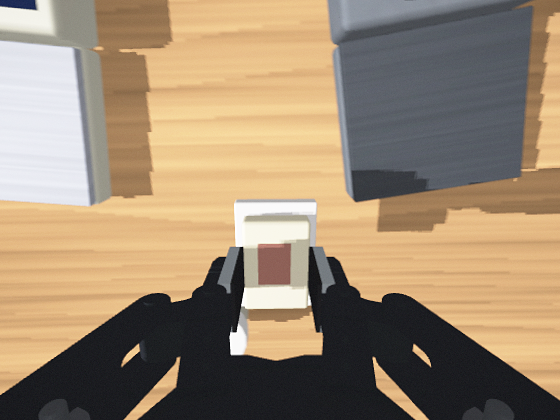

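Emit:
{"method": "carry_out", "body": {
  "increments": [
    [[0, 0, 0], [0.35, 1, 0], 0],
    [[0, 0, 0], [0.35, 1, 0], 0],
    [[0, 0, 0], [0.35, 1, 0], 0],
    [[0, 0, 0], [0.35, 1, 0], 0],
    [[0, 0, 0], [0.35, 1, 0], 0],
    [[0, 0, 0], [0.35, 1, 0], 0],
    [[0, 0, 0], [0.3, 0.7, 0], 0],
    [[0, 0, 0], [0.1, 0.2, 0], 0]
  ]
}}

```text
t: 6.5
tool_pos: [0.5758, 0.0988, 0.2805]
tool_rot: [1.221, 1.193, -1.224]
contact_force: [-0.4, -0.1, -0.8]
opening: 0.0317
```

```bash
python3 g.py .5935 .1404 .27 -1.57; python3 - <<'E'
from h import *
meas('wrist','cold_plate',.03,.004,'w4')
E
```

```text
t 6.5 pos [0.5758 0.0988 0.2805] jaw -1.5904 q6 1.64 open 0.0317 F [-0.4 -0.1 -0.8]
turn [0.06 0.03 0.2 ] shift [ 0.88  2.08 -0.52]
tcp [0.5758 0.0988 0.2805] jaw -1.5904 x [ 0.003 -0.006 -1.   ] t 6.5
cold_plate 0.73 [206. 118.] 35188 34392 [ 0.6221  0.1383  0.1649  0.1087 -0.0948] all [ 0.62    0.1458  0.1898  0.1322 -0.0797] z95 0.046
```

View pics/w4.png

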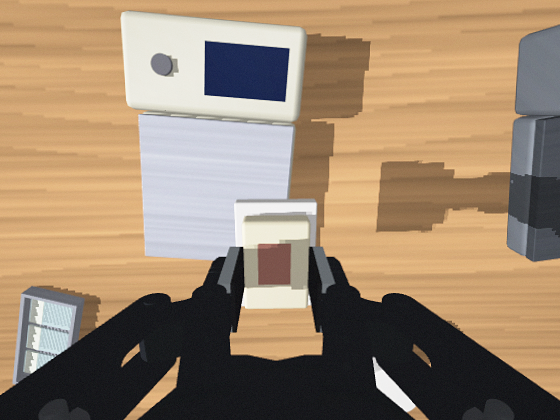

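Emit:
{"method": "carry_out", "body": {
  "increments": [
    [[0, 0, 0], [0.35, 0.9, 0], 0],
    [[0, 0, 0], [0.35, 0.8, 0], 0],
    [[0, 0, 0], [0.15, 0.3, -0.3], 0],
    [[0, 0, 0], [0, 0, -0.6], 0],
    [[0, 0, 0], [0, 0, -0.6], 0],
    [[0, 0, 0], [0, 0, -0.6], 0]
  ]
}}

```text
t: 7.2
tool_pos: [0.5935, 0.1363, 0.2365]
tool_rot: [1.222, 1.189, -1.227]
contact_force: [0.6, 0.7, -0.8]
opening: 0.0314
```

```bash
python3 g.py .593 .1405 .221 -1.59
```

```text
t 7.2 pos [0.5935 0.1363 0.2365] jaw -1.5939 q6 1.7 open 0.0314 F [ 0.6  0.7 -0.8]
turn [0.08 0.05 0.04] shift [-0.02  0.21 -0.77]
```

Emit:
{"method": "carry_out", "body": {
  "increments": [
    [[0.1, 0.05, 0], [0, 0.2, -0.4], 0],
    [[0, 0, 0], [0, 0, -0.25], 0],
    [[0, 0, 0], [0, 0, 0], 0]
  ]
}}

```text
t: 7.5
tool_pos: [0.5921, 0.1396, 0.2189]
tool_rot: [1.225, 1.204, -1.231]
contact_force: [-1.1, 0.8, 3.1]
opening: 0.0317
```

```bash
python3 g.py .593 .1405 .221 -1.59
```

```text
t 7.5 pos [0.5921 0.1396 0.2189] jaw -1.595 q6 1.7 open 0.0317 F [-1.1  0.8  3.1]
turn [-0.02 -0.07  0.05] shift [0.04 0.04 0.1 ]
```

Contact (3 N). Release partly, then lift.

Emit:
{"method": "carry_out", "body": {
  "increments": [
    [[0, 0, 0], [0, 0, 0], 0.65],
    [[0, 0, 0], [0, 0, 0], 0.65],
    [[0, 0, 0], [0, 0, 0.4], 0.65],
    [[0, 0, 0], [0, 0, 1], 0.65],
    [[0, 0, 0], [-0.3, 0, 1], 0.65],
    [[0, 0, 0], [-1, -0.5, 0.8], 1],
    [[0, 0, 0], [-1, -0.8, 0], 1],
    [[0, 0, 0], [-1, -0.8, 0], 1]
  ]
}}

```text
t: 8.3
tool_pos: [0.5263, 0.0974, 0.2897]
tool_rot: [1.227, 1.2, -1.225]
contact_force: [0.4, -0.9, -0.5]
opening: 0.0854
```

```bash
python3 g.py .433 .005 .30 -1.57; python3 - <<'E'
from h import *
meas('wrist','wax_block',.05,.004,'w5')
meas('wrist','pot',.054,.004,'w5')
E
```

```text
t 8.3 pos [0.5263 0.0974 0.2897] jaw -1.5928 q6 1.64 open 0.0854 F [ 0.4 -0.9 -0.5]
turn [-0.02 -0.    0.23] shift [-4.67 -4.62  0.51]
tcp [0.5263 0.0974 0.2897] jaw -1.5928 x [-0.     0.002 -1.   ] t 8.3
wax_block 0.78 [213. 125.] 5527 3727 [ 0.5894  0.1384  0.0473  0.0331 -0.0271] all [ 0.5898  0.1396  0.0606  0.0448 -0.0332] z95 0.049
tcp [0.5254 0.0967 0.2892] jaw -1.5948 x [-0.002  0.001 -1.   ] t 8.4
pot 0.64 [365. 314.] 1165 555 [0.4805 0.0462 0.1375 0.0148 0.4267] all [0.4602 0.0298 0.1869 0.0226 0.336 ] z95 0.054
```

View pics/w5.png

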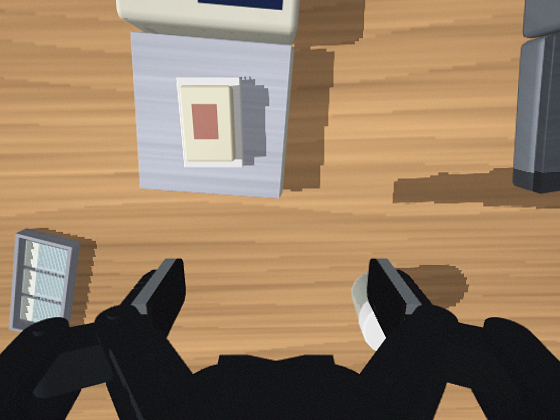

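Emit:
{"method": "carry_out", "body": {
  "increments": [
    [[0, 0, 0], [-0.75, -0.75, 0.1], 1],
    [[0, 0, 0], [-0.75, -0.75, 0.1], 1],
    [[0, 0, 0], [-0.75, -0.75, 0.1], 1],
    [[0, 0, 0], [-0.75, -0.75, 0.1], 1],
    [[0, 0, 0], [-0.75, -0.75, 0.1], 1],
    [[0, 0, 0], [-0.6, -0.6, 0], 1],
    [[0, 0, 0], [-0.1, -0.1, 0], 1],
    [[0, 0, 0], [0, 0, 0], 1]
  ]
}}

```text
t: 9.3
tool_pos: [0.4405, 0.0085, 0.3028]
tool_rot: [1.228, 1.199, -1.218]
contact_force: [-1.2, 0.3, 0.1]
opening: 0.0855
```

```bash
python3 g.py .433 .005 .30 -1.57; python3 - <<'E'
from h import *
meas('wrist','pot',.054,.004,'w6')
E
```

```text
t 9.3 pos [0.4405 0.0085 0.3028] jaw -1.5898 q6 1.44 open 0.0855 F [-1.2  0.3  0.1]
turn [-0.03  0.05  0.2 ] shift [-0.37 -0.18 -0.14]
tcp [0.4405 0.0085 0.3028] jaw -1.5898 x [ 0.005  0.003 -1.   ] t 9.3
pot 0.91 [279. 218.] 3755 3213 [ 0.4348  0.0071  0.0489  0.0489 -1.1263] all [ 0.4208  0.0056  0.0752  0.0605 -0.3162] z95 0.054
```

View pics/w6.png

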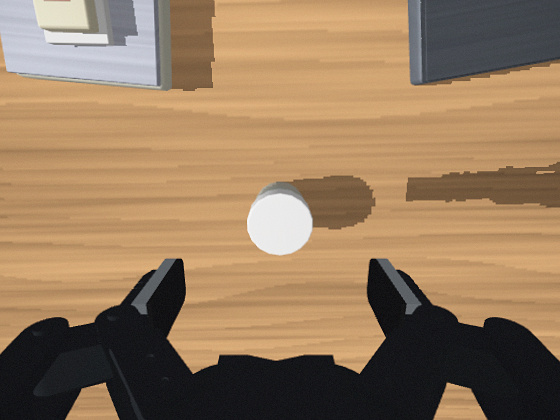

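Emit:
{"method": "carry_out", "body": {
  "increments": [
    [[0, 0, 0], [-0.28, -0.07, -0.7], 1],
    [[0, 0, 0], [0, 0, -0.9], 1],
    [[0, 0, 0], [0, 0, -0.9], 1],
    [[0, 0, 0], [0, 0, -0.9], 1],
    [[0, 0, 0], [0, 0, -0.9], 1],
    [[0, 0, 0], [0, 0, -0.4], 1],
    [[0, 0, 0], [0, 0, 0], 1]
  ]
}}

```text
t: 10.1
tool_pos: [0.4339, 0.0101, 0.2003]
tool_rot: [1.223, 1.206, -1.216]
contact_force: [-0.4, 0.5, -0.9]
opening: 0.0857
```

```bash
python3 g.py .4348 .0071 .198 -1.57
```

```text
t 10.1 pos [0.4339 0.0101 0.2003] jaw -1.5839 q6 1.43 open 0.0857 F [-0.4  0.5 -0.9]
turn [-0.05  0.01  0.14] shift [ 0.04 -0.15 -0.12]
```

Emit:
{"method": "carry_out", "body": {
  "increments": [
    [[0, 0, 0], [0, -0.15, -0.1], 0],
    [[0, 0, 0], [0, 0, 0], 0],
    [[0, 0, 0], [0, 0, 0], 0],
    [[0, 0, 0], [0, 0, 0], 0],
    [[0, 0, 0], [0, 0, 0], 0]
  ],
  "squeeze": 35
}}

```text
t: 10.6
tool_pos: [0.4353, 0.0069, 0.2007]
tool_rot: [1.224, 1.202, -1.213]
contact_force: [0.2, 0.5, -0.7]
opening: 0.0492
```

```bash
python3 g.py .4814 -.1672 .24 -1.57
```

```text
t 10.6 pos [0.4353 0.0069 0.2007] jaw -1.5834 q6 1.42 open 0.0492 F [ 0.2  0.5 -0.7]
turn [-0.04  0.05  0.13] shift [ 2.31 -8.7   1.97]
```

Emit:
{"method": "carry_out", "body": {
  "increments": [
    [[0, 0, 0], [0, 0, 1], 0],
    [[0, 0, 0], [0, 0, 1], 0],
    [[0, 0, 0], [0.25, -0.9, 0], 0],
    [[0, 0, 0], [0.25, -1, 0], 0],
    [[0, 0, 0], [0.25, -1, 0], 0],
    [[0, 0, 0], [0.25, -1, 0], 0],
    [[0, 0, 0], [0.25, -1, 0], 0],
    [[0, 0, 0], [0.25, -1, 0], 0]
  ]
}}

```text
t: 11.4
tool_pos: [0.4653, -0.1133, 0.2437]
tool_rot: [1.222, 1.202, -1.207]
contact_force: [-0.3, -0.4, -0.9]
opening: 0.0486
```

```bash
python3 g.py .4814 -.1672 .24 -1.57;python3 - <<'E'
from h import *
meas('wrist','hot_plate',.03,.004,'w7')
E
```

```text
t 11.4 pos [ 0.4653 -0.1133  0.2437] jaw -1.5787 q6 1.18 open 0.0486 F [-0.3 -0.4 -0.9]
turn [-0.04  0.08  0.09] shift [ 0.81 -2.69 -0.19]
tcp [ 0.4653 -0.1133  0.2437] jaw -1.5787 x [ 0.008  0.004 -1.   ] t 11.4
hot_plate 0.76 [350.  55.] 24365 24125 [ 0.5744 -0.1576  0.1188  0.0621 -1.4334] all [ 0.5753 -0.16    0.1294  0.0666 -1.4484] z95 0.031
```

View pics/w7.png

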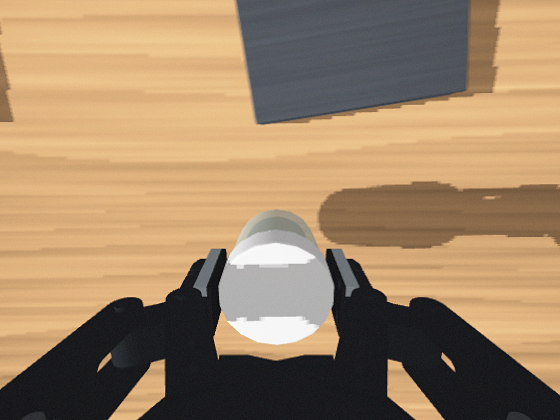

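Emit:
{"method": "carry_out", "body": {
  "increments": [
    [[0, 0.08, 0], [0.3, -0.9, 0], 0],
    [[0, 0, 0], [0.3, -0.9, 0], 0],
    [[0, 0, 0], [0.25, -0.7, 0], 0],
    [[0, 0, 0], [0.03, -0.15, -0.4], 0],
    [[0, 0, 0], [0, 0, -0.6], 0],
    [[0, 0, 0], [0, 0, -0.6], 0],
    [[0, 0, 0], [0, 0, -0.2], 0],
    [[0, 0, 0], [0, 0, 0], 0]
  ]
}}

```text
t: 12.3
tool_pos: [0.4825, -0.1667, 0.203]
tool_rot: [1.221, 1.212, -1.215]
contact_force: [0.4, -0.2, -0.2]
opening: 0.0488
```

```bash
python3 g.py .483 -.1687 .2 -1.57
```

```text
t 12.3 pos [ 0.4825 -0.1667  0.203 ] jaw -1.5805 q6 1.1 open 0.0488 F [ 0.4 -0.2 -0.2]
turn [-0.08 -0.03  0.1 ] shift [ 0.02 -0.1  -0.15]
```

Emit:
{"method": "carry_out", "body": {
  "increments": [
    [[0, 0, 0], [0, -0.1, -0.1], 0],
    [[0, 0, 0], [0, 0, -0.05], 0],
    [[0, 0, 0], [0, 0, 0], 0]
  ]
}}

```text
t: 12.6
tool_pos: [0.4824, -0.1681, 0.1996]
tool_rot: [1.22, 1.213, -1.214]
contact_force: [0.5, 0.2, -0.7]
opening: 0.0488
```

```bash
python3 g.py .483 -.1687 .2 -1.57
```

```text
t 12.6 pos [ 0.4824 -0.1681  0.1996] jaw -1.5794 q6 1.09 open 0.0488 F [ 0.5  0.2 -0.7]
turn [-0.08 -0.03  0.09] shift [ 0.03 -0.03  0.02]
```

Emit:
{"method": "carry_out", "body": {
  "increments": [
    [[0, 0, 0], [0, 0, -0.05], 0],
    [[0, 0, 0], [0, 0, 0], 0.8],
    [[0, 0, 0], [0, 0, 0], 1],
    [[0, 0, 0], [0, 0, 0], 1],
    [[0, 0, 0], [0, 0, 0.4], 1],
    [[0, 0, 0], [0, 0, 0.9], 1],
    [[0, 0, 0], [0, 0, 1], 1],
    [[0, 0, 0], [0, 0, 1], 1]
  ]
}}

```text
t: 13.4
tool_pos: [0.4817, -0.1677, 0.2663]
tool_rot: [1.22, 1.217, -1.216]
contact_force: [-0.6, -0.1, -0.2]
opening: 0.0855
```

Emit:
{"method": "carry_out", "body": {
  "increments": [
    [[0, 0, 0], [0, 0.8, 1], 1],
    [[0, 0, 0], [0, 1, 0.7], 1],
    [[0, 0, -0.3], [0, 1, 0], 1],
    [[0, 0, -0.3], [0, 1, 0], 1],
    [[0, 0, -0.3], [0, 1, 0], 1],
    [[0, 0, -0.3], [0, 1, 0], 1],
    [[0, 0, -0.3], [0, 1, 0], 1],
    [[0, 0, -0.3], [0, 1, 0], 1]
  ]
}}

```text
t: 14.2
tool_pos: [0.4828, -0.0089, 0.3133]
tool_rot: [1.363, 1.103, -1.346]
contact_force: [0.9, 1.1, 0.2]
opening: 0.0854
```

```bash
python3 g.py .448 .31 .30 -1.88;python3 - <<'E'
from h import *
for n,h in (('pot',.054),('slide_tray',.012),('slide_box',.032),('hot_plate',.03)): meas('top',n,h,.005,'t8')
E
```

```text
t 14.2 pos [ 0.4828 -0.0089  0.3133] jaw -1.7718 q6 1.6 open 0.0854 F [0.9 1.1 0.2]
turn [-0.03  0.1  -1.08] shift [-1.74 15.94 -0.66]
tcp [ 0.4828 -0.0089  0.3133] jaw -1.7718 x [ 0.01   0.003 -1.   ] t 14.2
pot 0.45 [322. 214.] 212 157 [ 0.4793 -0.1656  0.0451  0.0448  0.0026] all [ 0.4844 -0.1713  0.0584  0.0556 -0.1529] z95 0.057
tcp [ 0.4828 -0.0082  0.3132] jaw -1.7678 x [ 0.01   0.003 -1.   ] t 14.3
slide_tray 0.57 [184. 222.] 382 160 [ 0.4469  0.3113  0.0985  0.0478 -0.3216] all [ 0.4469  0.3113  0.0986  0.0478 -0.3185] z95 0.015
slide_tray 0.35 [322. 216.] 187 181 [ 0.4788 -0.1651  0.0473  0.0467 -0.1395] all [ 0.4792 -0.1652  0.0497  0.0484  1.0717] z95 0.059
tcp [ 0.4829 -0.0097  0.313 ] jaw -1.7689 x [ 0.01   0.002 -1.   ] t 14.4
slide_box 0.73 [146. 212.] 492 376 [0.492  0.4442 0.0837 0.0593 0.1263] all [0.4944 0.4485 0.0974 0.0696 0.1807] z95 0.037
slide_box 0.22 [236. 182.] 206 206 [0.588  0.1414 0.0576 0.0418 0.0219] all [0.588  0.1414 0.0576 0.0418 0.0219] z95 0.054
tcp [ 0.4829 -0.0103  0.3128] jaw -1.7707 x [ 0.01   0.003 -1.   ] t 14.5
hot_plate 0.64 [324. 176.] 1627 1487 [ 0.6113 -0.132   0.1855  0.1501  0.1351] all [ 0.6175 -0.1353  0.1979  0.157   0.1284] z95 0.051
```

View pics/t8.png

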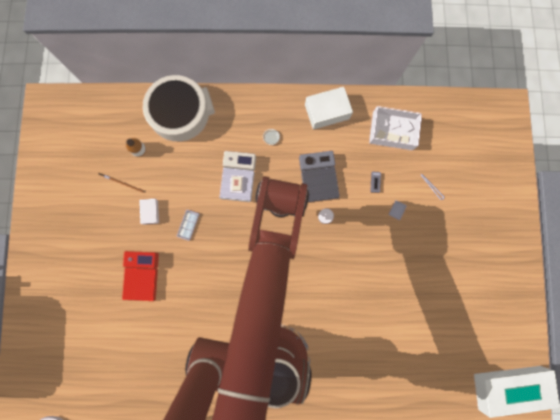

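Emit:
{"method": "carry_out", "body": {
  "increments": [
    [[0, 0, -0.15], [-0.1, 1, 0], 1],
    [[0, 0, -0.15], [-0.1, 1, 0], 1],
    [[0, 0, -0.15], [-0.1, 1, 0], 1],
    [[0, 0, -0.15], [-0.1, 1, 0], 1],
    [[0, 0, -0.15], [-0.1, 1, 0], 1],
    [[0, 0, -0.15], [-0.1, 1, 0], 1],
    [[0, 0, -0.1], [-0.1, 1, 0], 1],
    [[0, 0, 0], [-0.1, 1, 0], 1]
  ]
}}

```text
t: 15.4
tool_pos: [0.4676, 0.1477, 0.3126]
tool_rot: [1.445, 1.036, -1.432]
contact_force: [-0.6, 0.6, -0.9]
opening: 0.0853
```

Emit:
{"method": "carry_out", "body": {
  "increments": [
    [[0, 0, 0], [-0.1, 1, 0], 1],
    [[0, 0, 0], [-0.1, 1, 0], 1],
    [[0, 0, 0], [-0.1, 1, 0], 1],
    [[0, 0, 0], [-0.1, 1, 0], 1],
    [[0, 0, 0], [-0.1, 1, 0], 1],
    [[0, 0, 0], [-0.1, 1, 0], 1],
    [[0, 0, 0], [-0.1, 0.8, 0], 1],
    [[0, 0, 0], [0, 0.3, 0], 1]
  ]
}}

```text
t: 16.2
tool_pos: [0.4552, 0.292, 0.3122]
tool_rot: [1.448, 1.032, -1.437]
contact_force: [-0.5, 0.9, 0.5]
opening: 0.0858
```

```bash
python3 g.py .448 .31 .30 -1.88;python3 - <<'E'
from h import *
meas('wrist','slide_tray',.012,.005,'w9')
E
```

```text
t 16.2 pos [0.4552 0.292  0.3122] jaw -1.8948 q6 2.33 open 0.0858 F [-0.5  0.9  0.5]
turn [0.01 0.09 0.15] shift [-0.36  0.9  -0.61]
tcp [0.4552 0.292  0.3122] jaw -1.8948 x [ 0.009 -0.001 -1.   ] t 16.2
```

View pics/w9.png

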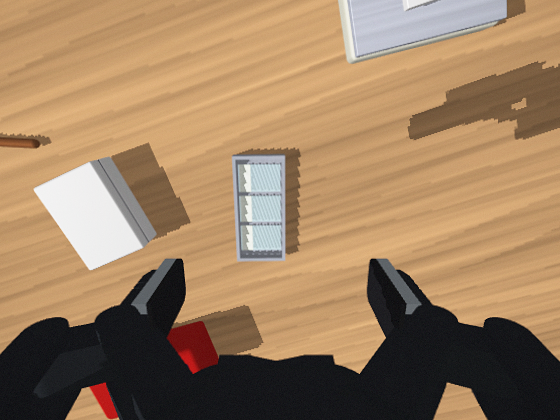

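```bash
python3 - <<'E'
from h import *
o=get_obs();c=get_calibration('wrist')
P=plane(c,[(233,157),(285,156),(285,261),(239,262)],.012);print(P.round(4),rect(P),P.mean(0))
im,d=get_image('wrist');v,u=np.mgrid[:420,:560]
Q=cloud(c,d,(u>220)&(u<300)&(v>145)&(v<275)); Q=Q[Q[:,2]>.007]; print(len(Q),rect(Q))
E
```

```text
[[0.5041 0.3151 0.012 ]
 [0.4907 0.2723 0.012 ]
 [0.3959 0.3032 0.012 ]
 [0.4088 0.3451 0.012 ]] [ 0.4497  0.3087  0.1     0.0448 -0.3054] [0.44985631 0.3089132  0.012     ]
1192 [ 0.4507  0.3104  0.1017  0.0461 -0.3127]
```

Emit:
{"method": "carry_out", "body": {
  "increments": [
    [[0, 0.09, 0.14], [-0.26, 0.85, -0.5], 1],
    [[0, 0, 0], [0, 0, -1], 1],
    [[0, 0, 0], [0, 0, -1], 1],
    [[0, 0, 0], [0, 0, -1], 1],
    [[0, 0, 0], [0, 0, -1], 1],
    [[0, 0, 0], [0, 0, -1], 1],
    [[0, 0, 0], [0, 0, -0.6], 1],
    [[0, 0, 0], [0, 0, 0], 1]
  ]
}}

```text
t: 17.15
tool_pos: [0.4528, 0.3013, 0.1878]
tool_rot: [1.441, 1.037, -1.438]
contact_force: [-0.3, 0.2, -0.8]
opening: 0.0856
```

```bash
python3 g.py .45 .3093 .1745 -1.881
```

```text
t 17.15 pos [0.4528 0.3013 0.1878] jaw -1.8899 q6 2.34 open 0.0856 F [-0.3  0.2 -0.8]
turn [0.02 0.04 0.09] shift [-0.14  0.4  -0.67]
```

Emit:
{"method": "carry_out", "body": {
  "increments": [
    [[0, 0.04, 0.09], [-0.14, 0.4, -0.3], 1],
    [[0, 0, 0], [0, 0, -0.3], 1],
    [[0, 0, 0], [0, 0, 0], 1]
  ]
}}

```text
t: 17.45
tool_pos: [0.451, 0.3098, 0.1771]
tool_rot: [1.435, 1.044, -1.432]
contact_force: [-0.0, -0.2, -0.0]
opening: 0.0854
```

```bash
python3 g.py .45 .3093 .1745 -1.881
```

```text
t 17.45 pos [0.451  0.3098 0.1771] jaw -1.8812 q6 2.35 open 0.0854 F [-0.  -0.2 -0. ]
turn [0.01 0.02 0.  ] shift [-0.05 -0.03 -0.13]
```

Emit:
{"method": "carry_out", "body": {
  "increments": [
    [[0, 0, 0], [0, 0, -0.15], 0.55],
    [[0, 0, 0], [0, 0, 0], 0],
    [[0, 0, 0], [0, 0, 0], 0],
    [[0, 0, 0], [0, 0, 0], 0],
    [[0, 0, 0], [0, 0, 0], 0]
  ],
  "squeeze": 40
}}

```text
t: 17.95
tool_pos: [0.4519, 0.3106, 0.1762]
tool_rot: [1.437, 1.043, -1.428]
contact_force: [-0.1, -0.1, -0.9]
opening: 0.0447
```

```bash
python3 g.py .45 .3093 .1745 -1.881;python3 - <<'E'
from h import *
o,im,d,c=shot('wrist','w10')
E
```

```text
t 17.95 pos [0.4519 0.3106 0.1762] jaw -1.8803 q6 2.35 open 0.0447 F [-0.1 -0.1 -0.9]
turn [-0.    0.06 -0.01] shift [-0.1  -0.06 -0.09]
```

View pics/w10.png

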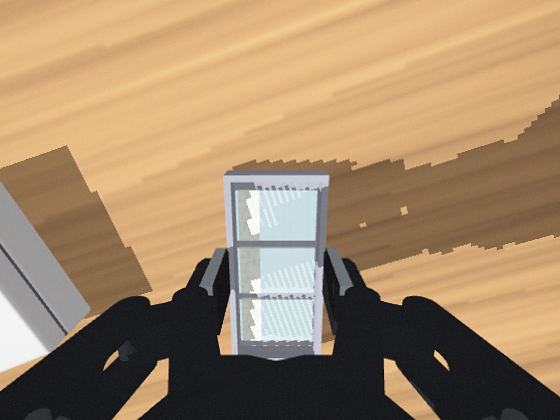

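Emit:
{"method": "carry_out", "body": {
  "increments": [
    [[0, 0, 0], [0, 0, 1], 0],
    [[0, 0, 0], [0, 0, 1], 0],
    [[0, 0, 0], [0, 0, 1], 0],
    [[0, 0, -0.4], [0.1, -0.5, 1], 0],
    [[0, 0, -0.4], [0.3, -1, 1], 0],
    [[0, 0, -0.4], [0.3, -1, 0.5], 0],
    [[0, 0, -0.4], [0.3, -1, 0], 0],
    [[0, 0, -0.4], [0.3, -1, 0], 0]
  ]
}}

```text
t: 18.8
tool_pos: [0.4755, 0.2184, 0.2878]
tool_rot: [1.575, 0.92, -1.576]
contact_force: [-0.0, -0.5, -0.7]
opening: 0.0446
```

Emit:
{"method": "carry_out", "body": {
  "increments": [
    [[0, 0, -0.5], [0.35, -1, 0], 0],
    [[0, 0, -0.5], [0.35, -1, 0], 0],
    [[0, 0, -0.5], [0.35, -1, 0], 0],
    [[0, 0, -0.5], [0.35, -1, 0], 0],
    [[0, 0, -0.5], [0.35, -1, 0], 0],
    [[0, 0, -0.5], [0.35, -1, 0], 0],
    [[0, 0, -0.5], [0.35, -1, 0], 0],
    [[0, 0, -0.5], [0.35, -1, 0], 0]
  ]
}}

```text
t: 19.6
tool_pos: [0.5315, 0.0513, 0.286]
tool_rot: [1.851, 0.615, -1.856]
contact_force: [0.2, 0.7, -0.6]
opening: 0.0448
```

```bash
python3 g.py .597 -.153 .28 -3.0
```

```text
t 19.6 pos [0.5315 0.0513 0.286 ] jaw -2.5004 q6 2.46 open 0.0448 F [ 0.2  0.7 -0.6]
turn [ 0.01 -0.02 -5.  ] shift [  3.27 -10.21  -0.3 ]
```

Emit:
{"method": "carry_out", "body": {
  "increments": [
    [[0, 0, -0.5], [0.32, -1, 0], 0],
    [[0, 0, -0.5], [0.32, -1, 0], 0],
    [[0, 0, -0.5], [0.32, -1, 0], 0],
    [[0, 0, -0.5], [0.32, -1, 0], 0],
    [[0, 0, -0.5], [0.32, -1, 0], 0],
    [[0, 0, -0.5], [0.32, -1, 0], 0],
    [[0, 0, -0.5], [0.3, -1, 0], 0],
    [[0, 0, -0.5], [0.2, -1, 0], 0]
  ]
}}

```text
t: 20.4
tool_pos: [0.5799, -0.1157, 0.2829]
tool_rot: [2.098, 0.239, -2.112]
contact_force: [-0.7, 0.5, -1.5]
opening: 0.0444
```

```bash
python3 g.py .597 -.153 .28 -3.0;python3 - <<'E'
from h import *
meas('wrist','hot_plate',.03,.004,'w11')
E
```

```text
t 20.4 pos [ 0.5799 -0.1157  0.2829] jaw -2.9184 q6 2.6 open 0.0444 F [-0.7  0.5 -1.5]
turn [-0.02 -0.07 -0.82] shift [ 0.86 -1.86 -0.14]
tcp [ 0.5799 -0.1157  0.2829] jaw -2.9184 x [-0.007  0.002 -1.   ] t 20.4
hot_plate 0.72 [197. 132.] 34506 34155 [ 0.6243 -0.1508  0.1645  0.1194  0.1334] all [ 0.6313 -0.142   0.1984  0.1392  0.1791] z95 0.049
```

View pics/w11.png

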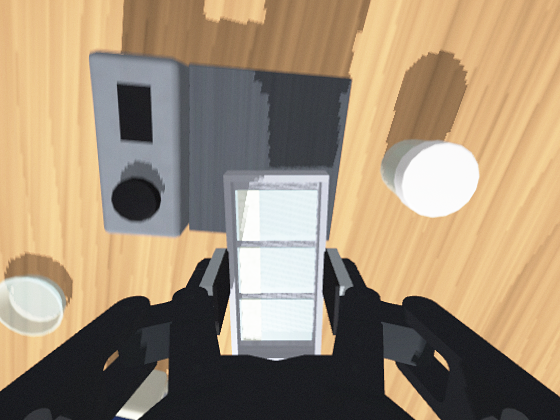

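Emit:
{"method": "carry_out", "body": {
  "increments": [
    [[0, -0.07, -0.4], [0.4, -0.9, 0], 0],
    [[0, 0, -0.4], [0.35, -0.8, -0.4], 0],
    [[0, 0, -0.1], [0.1, -0.25, -0.6], 0],
    [[0, 0, 0], [0, 0, -0.6], 0],
    [[0, 0, 0], [0, 0, -0.5], 0],
    [[0, 0, 0], [0, 0, 0], 0]
  ]
}}

```text
t: 21.1
tool_pos: [0.5968, -0.1558, 0.2365]
tool_rot: [2.155, 0.145, -2.157]
contact_force: [-1.1, 0.1, -0.3]
opening: 0.0446
```

```bash
python3 g.py .597 -.1543 .207 -3.005
```

```text
t 21.1 pos [ 0.5968 -0.1558  0.2365] jaw -3.0108 q6 2.63 open 0.0446 F [-1.1  0.1 -0.3]
turn [-0.04 -0.01  0.06] shift [ 0.01  0.08 -1.48]
```

Emit:
{"method": "carry_out", "body": {
  "increments": [
    [[0, 0, 0], [0, 0.08, -0.6], 0],
    [[0, 0, 0], [0, 0, -0.5], 0],
    [[0, 0, 0], [0, 0, -0.3], 0],
    [[0, 0, 0], [0, 0, -0.05], 0],
    [[0, 0, 0], [0, 0, 0], 0]
  ]
}}

```text
t: 21.6
tool_pos: [0.5969, -0.1525, 0.206]
tool_rot: [2.153, 0.148, -2.155]
contact_force: [-0.8, -1.3, -0.1]
opening: 0.0443
```

```bash
python3 g.py .597 -.1543 .207 -3.005
```

```text
t 21.6 pos [ 0.5969 -0.1525  0.206 ] jaw -3.0082 q6 2.64 open 0.0443 F [-0.8 -1.3 -0.1]
turn [-0.04 -0.01  0.03] shift [ 0.01 -0.09  0.05]
```

Emit:
{"method": "carry_out", "body": {
  "increments": [
    [[0, 0, 0], [0, -0.05, -0.05], 0],
    [[0, 0, 0], [0, 0, 0], 0.66],
    [[0, 0, 0], [0, 0, 0], 0.66],
    [[0, 0, 0], [0, 0, 0], 0.66],
    [[0, 0, 0], [0, 0, 0.5], 0.66],
    [[0, 0, 0], [0, 0, 1], 0.66],
    [[0, 0, 0], [0, 0, 1], 0.66],
    [[0, 0, 0], [0, 0, 1], 0.7]
  ]
}}

```text
t: 22.4
tool_pos: [0.596, -0.1533, 0.2762]
tool_rot: [2.15, 0.15, -2.16]
contact_force: [0.5, -0.3, 0.3]
opening: 0.0596
```

Emit:
{"method": "carry_out", "body": {
  "increments": [
    [[0, 0, 0], [0, 0, 1], 1],
    [[0, 0, 0.5], [-0.1, 0.9, 0.5], 1],
    [[0, 0, 0.5], [-0.1, 1, 0], 1],
    [[0, 0, 0.5], [-0.1, 1, 0], 1],
    [[0, 0, 0.5], [-0.1, 1, 0], 1],
    [[0, 0, 0.5], [-0.1, 1, 0], 1],
    [[0, 0, 0.5], [-0.1, 1, 0], 1],
    [[0, 0, 0.5], [-0.1, 1, 0], 1]
  ]
}}

```text
t: 23.2
tool_pos: [0.5791, -0.0043, 0.3097]
tool_rot: [1.935, 0.512, -1.938]
contact_force: [-0.1, 1.2, -0.1]
opening: 0.0853
```

```bash
python3 g.py .493 .443 .32 -1.46;python3 - <<'E'
from h import *
for n,h in (('slide_tray',.042),('dish',.014)): meas('wrist',n,h,.004,'w12')
meas('scene','slide_tray',.042,.004,'s12')
E
```

```text
t 23.2 pos [ 0.5791 -0.0043  0.3097] jaw -2.6303 q6 2.49 open 0.0853 F [-0.1  1.2 -0.1]
turn [-0.06 -0.03 11.7 ] shift [-4.3  22.36  0.51]
tcp [ 0.5791 -0.0043  0.3097] jaw -2.6303 x [-0.003  0.006 -1.   ] t 23.2
slide_tray 0.82 [348.  43.] 6367 1165 [ 0.5952 -0.1283  0.0641  0.0468 -1.4282] all [ 0.5939 -0.1297  0.0667  0.0494 -1.4348] z95 0.041
tcp [ 0.5789 -0.0033  0.3094] jaw -2.6296 x [-0.004  0.006 -1.   ] t 23.3
dish 0.75 [ 54. 107.] 4659 1245 [0.77   0.0216 0.0597 0.0585 0.3444] all [0.7729 0.0247 0.0669 0.063  0.2841] z95 0.014
tcp [ 0.5795 -0.0055  0.31  ] jaw -2.6333 x [-0.003  0.005 -1.   ] t 23.4
slide_tray 0.88 [249. 255.] 645 275 [ 0.5987 -0.1524  0.102   0.0508 -1.4392] all [ 0.5904 -0.1516  0.1051  0.0659 -1.4604] z95 0.044
```

View pics/s12.png

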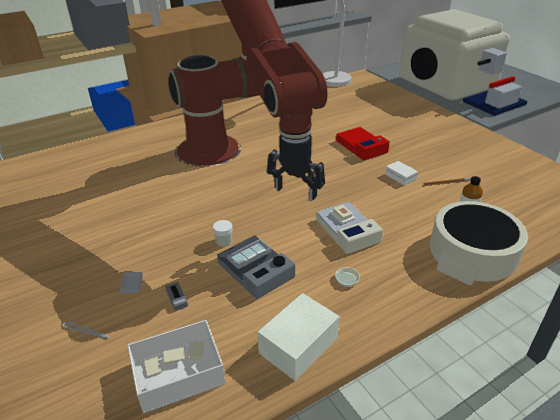

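Emit:
{"method": "carry_out", "body": {
  "increments": [
    [[0, 0, 0.5], [-0.18, 1, 0], 1],
    [[0, 0, 0.5], [-0.18, 1, 0], 1],
    [[0, 0, 0.5], [-0.18, 1, 0], 1],
    [[0, 0, 0.5], [-0.18, 1, 0], 1],
    [[0, 0, 0.5], [-0.18, 1, 0], 1],
    [[0, 0, 0.5], [-0.18, 1, 0], 1],
    [[0, 0, 0.5], [-0.18, 1, 0], 1],
    [[0, 0, 0.5], [-0.18, 1, 0], 1]
  ]
}}

```text
t: 24.3
tool_pos: [0.5518, 0.1504, 0.3101]
tool_rot: [1.678, 0.822, -1.681]
contact_force: [-0.3, -0.1, 0.6]
opening: 0.0855
```

Emit:
{"method": "carry_out", "body": {
  "increments": [
    [[0, 0, 0.5], [-0.18, 1, 0], 1],
    [[0, 0, 0.5], [-0.18, 1, 0], 1],
    [[0, 0, 0.5], [-0.18, 1, 0], 1],
    [[0, 0, 0.5], [-0.18, 1, 0], 1],
    [[0, 0, 0.5], [-0.18, 1, 0], 1],
    [[0, 0, 0.5], [-0.18, 1, 0], 1],
    [[0, 0, 0.5], [-0.18, 1, 0], 1],
    [[0, 0, 0.5], [-0.18, 1, 0], 1]
  ]
}}

```text
t: 25.1
tool_pos: [0.5248, 0.3108, 0.3095]
tool_rot: [1.395, 1.078, -1.398]
contact_force: [0.1, -0.3, -0.0]
opening: 0.0848
```

```bash
python3 g.py .493 .443 .32 -1.46
```

```text
t 25.1 pos [0.5248 0.3108 0.3095] jaw -1.8278 q6 2.24 open 0.0848 F [ 0.1 -0.3 -0. ]
turn [ 0.   -0.02  3.68] shift [-1.59  6.61  0.53]
```

Emit:
{"method": "carry_out", "body": {
  "increments": [
    [[0, 0, 0.5], [-0.25, 1, 0.1], 1],
    [[0, 0, 0.5], [-0.25, 1, 0.1], 1],
    [[0, 0, 0.5], [-0.25, 1, 0], 1],
    [[0, 0, 0.5], [-0.25, 1, 0], 1],
    [[0, 0, 0.5], [-0.25, 1, 0], 1],
    [[0, 0, 0.5], [-0.2, 1, 0], 1],
    [[0, 0, 0.5], [-0.1, 0.7, 0], 1],
    [[0, 0, 0.1], [0, 0.1, 0], 1]
  ]
}}

```text
t: 25.9
tool_pos: [0.4962, 0.4498, 0.3124]
tool_rot: [1.123, 1.261, -1.128]
contact_force: [0.1, -0.9, -0.2]
opening: 0.0853
```

```bash
python3 g.py .493 .443 .32 -1.46;python3 - <<'E'
from h import *
meas('wrist','slide_box',.032,.004,'w13')
E
```

```text
t 25.9 pos [0.4962 0.4498 0.3124] jaw -1.4578 q6 2.08 open 0.0853 F [ 0.1 -0.9 -0.2]
turn [ 0.02 -0.02 -0.02] shift [-0.16 -0.34  0.38]
tcp [0.4962 0.4498 0.3124] jaw -1.4578 x [-0.002 -0.002 -1.   ] t 25.9
```

View pics/w13.png

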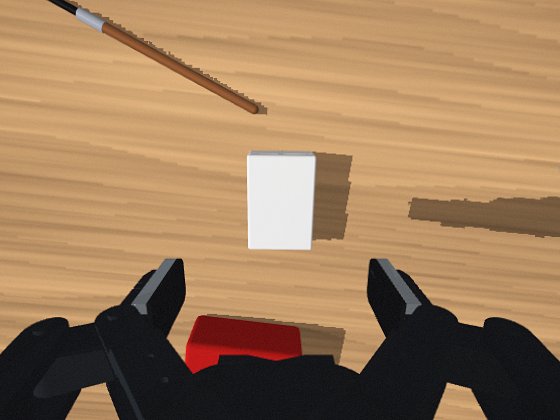

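```bash
python3 - <<'E'
from h import *
c=get_calibration('wrist');im,d=get_image('wrist');v,u=np.mgrid[:420,:560]
Q=cloud(c,d,(u>230)&(u<330)&(v>140)&(v<258)); Q=Q[Q[:,2]>.028]; print(len(Q),rect(Q),np.median(Q[:,2]))
E
```

```text
6299 [0.4952 0.4455 0.0838 0.056  0.0985] 0.031200594687647604
```

Emit:
{"method": "carry_out", "body": {
  "increments": [
    [[0, 0, -0.14], [-0.05, -0.2, -0.6], 1],
    [[0, 0, 0], [0, 0, -1], 1],
    [[0, 0, 0], [0, 0, -1], 1],
    [[0, 0, 0], [0, 0, -1], 1],
    [[0, 0, 0], [0, 0, -1], 1],
    [[0, 0, 0], [0, 0, -0.6], 1],
    [[0, 0, 0], [0, 0, 0], 1]
  ]
}}

```text
t: 26.75
tool_pos: [0.4961, 0.4369, 0.2009]
tool_rot: [1.142, 1.246, -1.153]
contact_force: [-0.0, 0.8, -0.6]
opening: 0.0854
```

```bash
python3 g.py .4952 .4455 .178 -1.472
```

```text
t 26.75 pos [0.4961 0.4369 0.2009] jaw -1.488 q6 2.1 open 0.0854 F [-0.   0.8 -0.6]
turn [ 0.05 -0.04  0.16] shift [-0.05  0.43 -1.15]
```

Emit:
{"method": "carry_out", "body": {
  "increments": [
    [[0.05, 0, 0.16], [0, 0.4, -0.2], 1],
    [[0, 0, 0], [0, 0, -0.5], 1],
    [[0, 0, 0], [0, 0, -0.4], 1],
    [[0, 0, 0], [0, 0, 0], 1]
  ]
}}

```text
t: 27.15
tool_pos: [0.4971, 0.4456, 0.1794]
tool_rot: [1.137, 1.256, -1.135]
contact_force: [0.7, 0.5, -0.2]
opening: 0.0853
```

```bash
python3 g.py .4952 .4455 .178 -1.472
```

```text
t 27.15 pos [0.4971 0.4456 0.1794] jaw -1.4718 q6 2.09 open 0.0853 F [ 0.7  0.5 -0.2]
turn [-0.02 -0.   -0.  ] shift [-0.09 -0.01 -0.07]
```

Emit:
{"method": "carry_out", "body": {
  "increments": [
    [[0, 0, 0], [-0.1, 0, -0.05], 0],
    [[0, 0, 0], [0, 0, 0], 0],
    [[0, 0, 0], [0, 0, 0], 0],
    [[0, 0, 0], [0, 0, 0], 0],
    [[0, 0, 0], [0, 0, 0], 0]
  ],
  "squeeze": 50
}}

```text
t: 27.65
tool_pos: [0.4954, 0.4462, 0.1801]
tool_rot: [1.139, 1.256, -1.133]
contact_force: [-0.3, -0.4, -0.5]
opening: 0.0549
```

```bash
python3 g.py .604 .2585 .24 -1.666
```

```text
t 27.65 pos [0.4954 0.4462 0.1801] jaw -1.4715 q6 2.09 open 0.0549 F [-0.3 -0.4 -0.5]
turn [-0.04  0.02 -1.94] shift [ 5.43 -9.39  3.  ]
```

Emit:
{"method": "carry_out", "body": {
  "increments": [
    [[0, 0, 0], [0, 0, 1], 0],
    [[0, 0, 0], [0, 0, 1], 0],
    [[0, 0, 0], [0, 0, 0.8], 0],
    [[0, 0, -0.2], [0.55, -0.9, 0.2], 0],
    [[0, 0, -0.2], [0.55, -1, 0], 0],
    [[0, 0, -0.2], [0.55, -1, 0], 0],
    [[0, 0, -0.2], [0.55, -1, 0], 0],
    [[0, 0, -0.2], [0.55, -1, 0], 0]
  ]
}}

```text
t: 28.45
tool_pos: [0.5494, 0.3468, 0.2427]
tool_rot: [1.212, 1.211, -1.206]
contact_force: [-0.2, -0.3, -1.6]
opening: 0.0547
```

Emit:
{"method": "carry_out", "body": {
  "increments": [
    [[0, 0, -0.2], [0.6, -1, 0], 0],
    [[0, 0, -0.2], [0.6, -1, 0], 0],
    [[0, 0, -0.2], [0.6, -0.9, 0], 0],
    [[0, 0, -0.2], [0.5, -0.7, 0], 0],
    [[0, 0, -0.1], [0.2, -0.3, 0], 0],
    [[0, 0, 0], [0, 0, 0], 0]
  ]
}}

```text
t: 29.05
tool_pos: [0.6024, 0.2629, 0.244]
tool_rot: [1.284, 1.163, -1.277]
contact_force: [-0.9, 0.5, -0.8]
opening: 0.0551
```

```bash
python3 g.py .6057 .2583 .1805 -1.666;python3 - <<'E'
from h import *
meas('wrist','cold_plate',.03,.004,'w14')
E
```

```text
t 29.05 pos [0.6024 0.2629 0.244 ] jaw -1.668 q6 1.97 open 0.0551 F [-0.9  0.5 -0.8]
turn [-0.03  0.02  0.02] shift [ 0.17 -0.23 -3.18]
tcp [0.6024 0.2629 0.244 ] jaw -1.668 x [ 0.002  0.003 -1.   ] t 29.05
cold_plate 0.61 [461. 147.] 40894 37092 [ 0.6232  0.1539  0.1647  0.1359 -0.0949] all [ 0.616   0.1404  0.1955  0.1645 -0.0891] z95 0.046
```

View pics/w14.png

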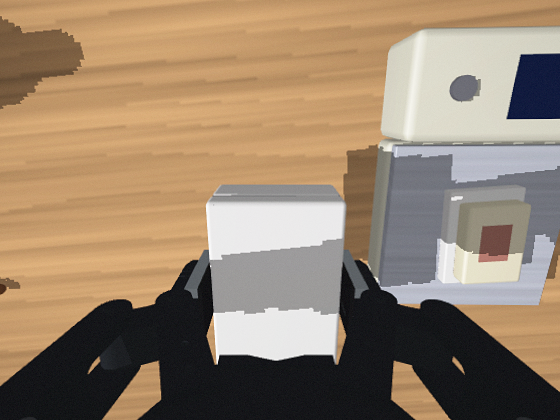

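Emit:
{"method": "carry_out", "body": {
  "increments": [
    [[0, 0, 0], [0.17, -0.22, -0.5], 0],
    [[0, 0, 0], [0, 0, -0.7], 0],
    [[0, 0, 0], [0, 0, -0.7], 0],
    [[0, 0, 0], [0, 0, -0.7], 0],
    [[0, 0, 0], [0, 0, -0.2], 0],
    [[0, 0, 0], [0, 0, 0], 0]
  ]
}}

```text
t: 29.75
tool_pos: [0.6026, 0.2615, 0.1803]
tool_rot: [1.277, 1.169, -1.277]
contact_force: [-0.2, -0.1, -1.3]
opening: 0.0548
```

```bash
python3 g.py .6057 .2583 .1805 -1.666
```

```text
t 29.75 pos [0.6026 0.2615 0.1803] jaw -1.6623 q6 1.96 open 0.0548 F [-0.2 -0.1 -1.3]
turn [-0.03 -0.03 -0.04] shift [ 0.16 -0.16  0.01]
```

Emit:
{"method": "carry_out", "body": {
  "increments": [
    [[0, 0, 0], [0.15, -0.15, 0], 0],
    [[0, 0, 0], [0, 0, -0.05], 0],
    [[0, 0, 0], [0, 0, 0], 0.82],
    [[0, 0, 0], [0, 0, 0], 0.82],
    [[0, 0, 0], [0, 0, 0], 0.82],
    [[0, 0, 0], [0, 0, 0.5], 0.82],
    [[0, 0, 0], [0, 0, 1], 0.82],
    [[0, 0, 0], [0, 0, 1], 0.9]
  ]
}}

```text
t: 30.55
tool_pos: [0.606, 0.2582, 0.2316]
tool_rot: [1.276, 1.169, -1.278]
contact_force: [-0.4, -0.9, -0.7]
opening: 0.0766
```

Emit:
{"method": "carry_out", "body": {
  "increments": [
    [[0, 0, 0], [0, 0, 1], 1],
    [[0, 0, 0], [0, 0, 1], 1],
    [[0, 0, 0], [0, 0, 1], 1],
    [[0, 0, 0], [0, 0, 0.5], 1],
    [[0, 0, 0], [0, 0, 0], 1]
  ]
}}

```text
t: 31.05
tool_pos: [0.6069, 0.2588, 0.3133]
tool_rot: [1.284, 1.164, -1.268]
contact_force: [0.6, 0.2, 0.8]
opening: 0.0855
```

```bash
python3 g.py .608 -.349 .30 -1.63;python3 - <<'E'
from h import *
meas('wrist','slide_box',.032,.004,'w15')
c=get_calibration('wrist');im,d=get_image('wrist');v,u=np.mgrid[:420,:560]
Q=cloud(c,d,(v<258)); Q=Q[(Q[:,2]>.028)&(Q[:,2]<.036)&(abs(Q[:,1]-.26)<.05)&(abs(Q[:,0]-.605)<.06)]; print(len(Q),rect(Q),np.median(Q[:,2]))
E
```

```text
t 31.05 pos [0.6069 0.2588 0.3133] jaw -1.6618 q6 1.95 open 0.0855 F [0.6 0.2 0.8]
turn [-0.06  0.07  0.32] shift [  0.06 -30.39  -0.66]
tcp [0.6069 0.2588 0.3133] jaw -1.6618 x [ 0.007  0.006 -1.   ] t 31.05
slide_box 0.71 [278. 201.] 6461 6196 [ 0.6046  0.2591  0.0836  0.0559 -0.0906] all [ 0.6048  0.2591  0.084   0.0559 -0.0904] z95 0.032
6305 [ 0.6056  0.2591  0.083   0.0561 -0.0894] 0.03121032973555074
```

View pics/w15.png

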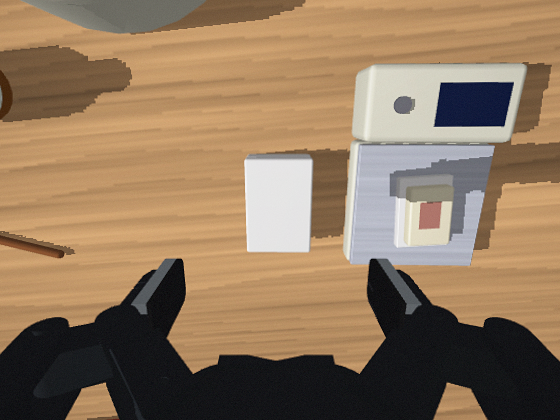

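Emit:
{"method": "carry_out", "body": {
  "increments": [
    [[-0.06, 0.06, 0], [0, -1, 0], 1],
    [[0, 0, 0], [0, -1, 0], 1],
    [[0, 0, 0], [0, -1, 0], 1],
    [[0, 0, 0], [0, -1, 0], 1],
    [[0, 0, 0], [0, -1, 0], 1],
    [[0, 0, 0], [0, -1, 0], 1],
    [[0, 0, 0], [0, -1, 0], 1],
    [[0, 0, 0], [0, -1, 0], 1]
  ]
}}

```text
t: 32.0
tool_pos: [0.6013, 0.0875, 0.2961]
tool_rot: [1.254, 1.178, -1.3]
contact_force: [-0.0, 0.9, -0.5]
opening: 0.0857
```

Emit:
{"method": "carry_out", "body": {
  "increments": [
    [[0, 0, 0], [0, -1, 0], 1],
    [[0, 0, 0], [0, -1, 0], 1],
    [[0, 0, 0], [0, -1, 0], 1],
    [[0, 0, 0], [0, -1, 0], 1],
    [[0, 0, 0], [0, -1, 0], 1],
    [[0, 0, 0], [0, -1, 0], 1],
    [[0, 0, 0], [0, -1, 0], 1],
    [[0, 0, 0], [0, -1, 0], 1]
  ]
}}

```text
t: 32.8
tool_pos: [0.594, -0.0869, 0.2825]
tool_rot: [1.244, 1.193, -1.323]
contact_force: [0.1, -0.1, 0.8]
opening: 0.0856
```

Emit:
{"method": "carry_out", "body": {
  "increments": [
    [[0, 0, 0], [0, -1, 0], 1],
    [[0, 0, 0], [0, -1, 0], 1],
    [[0, 0, 0], [0, -1, 0], 1],
    [[0, 0, 0], [0, -1, 0], 1],
    [[0, 0, 0], [0, -1, 0], 1],
    [[0, 0, 0], [0, -1, 0], 1],
    [[0, 0, 0], [0, -1, 0], 1],
    [[0, 0, 0], [0, -1, 0], 1]
  ]
}}

```text
t: 33.6
tool_pos: [0.5844, -0.2596, 0.2688]
tool_rot: [1.239, 1.213, -1.343]
contact_force: [0.7, -0.7, 0.4]
opening: 0.0854
```

```bash
python3 g.py .608 -.349 .30 -1.63
```

```text
t 33.6 pos [ 0.5844 -0.2596  0.2688] jaw -1.6692 q6 1.15 open 0.0854 F [ 0.7 -0.7  0.4]
turn [ 0.02 -0.78  0.39] shift [ 1.18 -4.47  1.56]
```

Emit:
{"method": "carry_out", "body": {
  "increments": [
    [[0, -0.4, 0.2], [0.3, -1, 0.4], 1],
    [[0, -0.4, 0.2], [0.3, -1, 0.4], 1],
    [[0, 0, 0], [0.3, -1, 0.4], 1],
    [[0, 0, 0], [0.3, -0.9, 0.4], 1],
    [[0, 0, 0], [0, -0.4, 0], 1],
    [[0, 0, 0], [0, 0, 0], 1]
  ]
}}

```text
t: 34.2
tool_pos: [0.6011, -0.3547, 0.2904]
tool_rot: [1.253, 1.191, -1.264]
contact_force: [-0.5, -0.9, -0.5]
opening: 0.0851
```

```bash
python3 g.py .608 -.349 .30 -1.63;python3 - <<'E'
from h import *
meas('wrist','dispenser',.016,.004,'w16')
E
```

```text
t 34.2 pos [ 0.6011 -0.3547  0.2904] jaw -1.6347 q6 1.0 open 0.0851 F [-0.5 -0.9 -0.5]
turn [-0.04 -0.13  0.05] shift [0.35 0.28 0.48]
tcp [ 0.6011 -0.3547  0.2904] jaw -1.6347 x [-0.013  0.004 -1.   ] t 34.2
dispenser 0.78 [268. 189.] 3424 3362 [ 0.6094 -0.3484  0.0746  0.0317 -0.0766] all [ 0.6094 -0.3484  0.0746  0.0317 -0.0766] z95 0.016
```

View pics/w16.png

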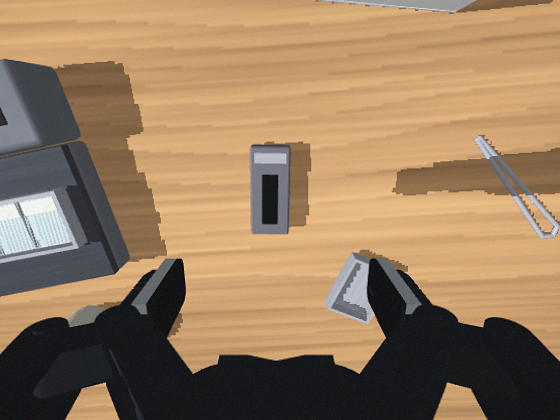

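Emit:
{"method": "carry_out", "body": {
  "increments": [
    [[0, -0.13, -0.12], [0.4, 0.3, -0.4], 0.75],
    [[0, 0, 0], [0, 0, -1], 0.75],
    [[0, 0, 0], [0, 0, -1], 0.75],
    [[0, 0, 0], [0, 0, -1], 0.75],
    [[0, 0, 0], [0, 0, -1], 0.75],
    [[0, 0, 0], [0, 0, -0.5], 0.75],
    [[0, 0, 0], [0, 0, 0], 0.75]
  ]
}}

```text
t: 35.0
tool_pos: [0.6106, -0.3374, 0.1837]
tool_rot: [1.269, 1.183, -1.257]
contact_force: [-0.0, 0.0, -0.2]
opening: 0.0642
```

```bash
python3 g.py .6094 -.3484 .175 -1.647
```

```text
t 35.0 pos [ 0.6106 -0.3374  0.1837] jaw -1.6416 q6 1.03 open 0.0642 F [-0.   0.  -0.2]
turn [-0.1  -0.   -0.05] shift [-0.06 -0.55 -0.44]
```

Emit:
{"method": "carry_out", "body": {
  "increments": [
    [[-0.1, 0, -0.05], [-0.06, -0.5, 0], 0.75],
    [[0, 0, 0], [0, 0, -0.2], 0.75],
    [[0, 0, 0], [0, 0, -0.2], 0.75],
    [[0, 0, 0], [0, 0, 0], 0.75]
  ]
}}

```text
t: 35.4
tool_pos: [0.6105, -0.348, 0.178]
tool_rot: [1.264, 1.168, -1.263]
contact_force: [-0.2, 0.9, 0.2]
opening: 0.0646
```

```bash
python3 g.py .6094 -.3484 .175 -1.647
```

```text
t 35.4 pos [ 0.6105 -0.348   0.178 ] jaw -1.6466 q6 1.02 open 0.0646 F [-0.2  0.9  0.2]
turn [ 0.03  0.04 -0.  ] shift [-0.06 -0.02 -0.15]
```

Emit:
{"method": "carry_out", "body": {
  "increments": [
    [[0, 0, 0], [0, 0, -0.08], 0.4],
    [[0, 0, 0], [0, 0, 0], 0],
    [[0, 0, 0], [0, 0, 0], 0],
    [[0, 0, 0], [0, 0, 0], 0],
    [[0, 0, 0], [0, 0, 0], 0]
  ],
  "squeeze": 35
}}

```text
t: 35.9
tool_pos: [0.6111, -0.3486, 0.1782]
tool_rot: [1.265, 1.164, -1.262]
contact_force: [-0.3, 0.2, -0.1]
opening: 0.031
```

```bash
python3 g.py .605 .259 .28 -1.66; python3 - <<'E'
from h import *
meas('wrist','dispenser',.016,.004,'w17')
E
```

```text
t 35.9 pos [ 0.6111 -0.3486  0.1782] jaw -1.647 q6 1.02 open 0.031 F [-0.3  0.2 -0.1]
turn [ 0.05  0.06 -0.13] shift [-0.3  30.38  5.09]
tcp [ 0.6111 -0.3486  0.1782] jaw -1.647 x [ 0.006 -0.005 -1.   ] t 35.9
dispenser 0.84 [275. 271.] 9565 9136 [ 0.6096 -0.349   0.0741  0.0321 -0.0752] all [ 0.6096 -0.3499  0.0747  0.0357 -0.0444] z95 0.017
```

View pics/w17.png

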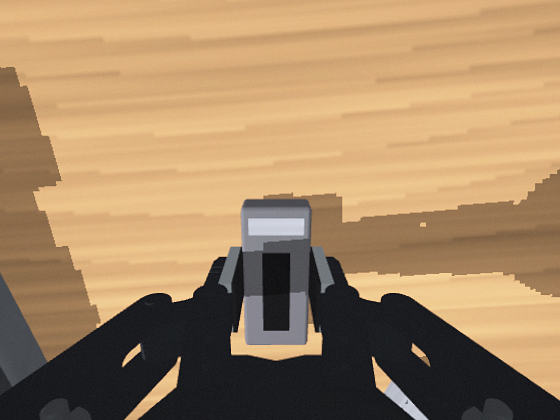

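Emit:
{"method": "carry_out", "body": {
  "increments": [
    [[0, 0, 0], [0, 0, 0.8], 0],
    [[0, 0, 0], [0, 0, 1], 0],
    [[0, 0, 0], [0, 0, 1], 0],
    [[0, 0, 0], [0, 0, 1], 0],
    [[0, 0, 0], [0, 0.3, 1], 0],
    [[0, 0, 0], [0, 0.8, 0.7], 0],
    [[0, 0, 0], [0, 1, 0.2], 0],
    [[0, 0, 0], [0, 1, 0], 0]
  ]
}}

```text
t: 36.8
tool_pos: [0.6101, -0.2858, 0.3034]
tool_rot: [1.267, 1.158, -1.263]
contact_force: [0.0, 0.4, -0.9]
opening: 0.0309
```

Emit:
{"method": "carry_out", "body": {
  "increments": [
    [[0, 0, 0], [0, 1, 0], 0],
    [[0, 0, 0], [0, 1, 0], 0],
    [[0, 0, 0], [0, 1, 0], 0],
    [[0, 0, 0], [0, 1, 0], 0],
    [[0, 0, 0], [0, 1, 0], 0],
    [[0, 0, 0], [0, 1, 0], 0],
    [[0, 0, 0], [0, 1, 0], 0],
    [[0, 0, 0], [0, 1, 0], 0]
  ]
}}

```text
t: 37.6
tool_pos: [0.6064, -0.1078, 0.295]
tool_rot: [1.262, 1.175, -1.267]
contact_force: [-0.2, -0.4, 0.3]
opening: 0.0308
```

```bash
python3 g.py .6065 .259 .29 -1.66
```

```text
t 37.6 pos [ 0.6064 -0.1078  0.295 ] jaw -1.6456 q6 1.35 open 0.0308 F [-0.2 -0.4  0.3]
turn [ 0.01 -0.03 -0.14] shift [ 0.   18.34 -0.25]
```

Emit:
{"method": "carry_out", "body": {
  "increments": [
    [[0, 0, 0], [0, 1, 0], 0],
    [[0, 0, 0], [0, 1, 0], 0],
    [[0, 0, 0], [0, 1, 0], 0],
    [[0, 0, 0], [0, 1, 0], 0],
    [[0, 0, 0], [0, 1, 0], 0],
    [[0, 0, 0], [0, 1, 0], 0],
    [[0, 0, 0], [0, 1, 0], 0],
    [[0, 0, 0], [0, 1, 0], 0]
  ]
}}

```text
t: 38.4
tool_pos: [0.5988, 0.0698, 0.2842]
tool_rot: [1.25, 1.193, -1.275]
contact_force: [-0.4, -1.0, -1.4]
opening: 0.0313
```

Emit:
{"method": "carry_out", "body": {
  "increments": [
    [[0, 0, 0], [0, 1, 0], 0],
    [[0, 0, 0], [0, 1, 0], 0],
    [[0, 0, 0], [0, 1, 0], 0],
    [[0, 0, 0], [0, 1, 0], 0],
    [[0, 0, 0], [0, 1, 0], 0],
    [[0, 0, 0], [0, 1, 0], 0],
    [[0, 0, 0], [0, 1, 0], 0],
    [[0, 0, 0], [0, 0.7, 0], 0]
  ]
}}

```text
t: 39.2
tool_pos: [0.5884, 0.2396, 0.2736]
tool_rot: [1.234, 1.207, -1.284]
contact_force: [-0.4, 0.2, -1.1]
opening: 0.0309
```

```bash
python3 g.py .6065 .259 .27 -1.66
```

```text
t 39.2 pos [0.5884 0.2396 0.2736] jaw -1.6315 q6 1.9 open 0.0309 F [-0.4  0.2 -1.1]
turn [ 0.01 -0.39 -0.29] shift [ 0.9   0.97 -0.18]
```

Emit:
{"method": "carry_out", "body": {
  "increments": [
    [[0, -0.39, -0.29], [0.5, 0.5, 0], 0],
    [[0, 0, 0], [0.35, 0.3, 0], 0],
    [[0, 0, 0], [0, 0, 0], 0]
  ]
}}

```text
t: 39.5
tool_pos: [0.6031, 0.2598, 0.2709]
tool_rot: [1.269, 1.169, -1.276]
contact_force: [-0.8, -0.6, -0.8]
opening: 0.0308
```

```bash
python3 g.py .6065 .259 .212 -1.66; python3 - <<'E'
from h import *
o,im,d,c=shot('wrist','w18')
E
```

```text
t 39.5 pos [0.6031 0.2598 0.2709] jaw -1.6565 q6 1.95 open 0.0308 F [-0.8 -0.6 -0.8]
turn [ 0.02 -0.04 -0.03] shift [ 0.17 -0.04 -2.95]
```

View pics/w18.png

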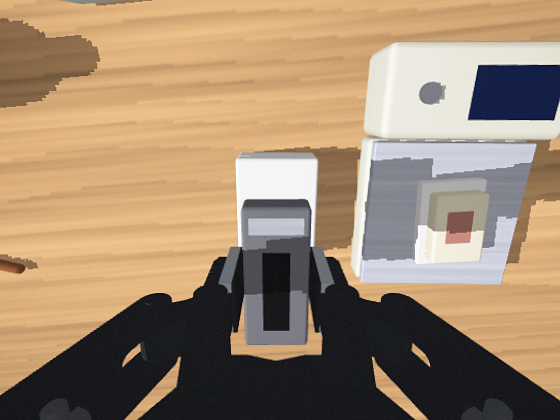

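Dispenser is over the box (lid top edge at row 155, dispenser (275,270)). Lower it.

Emit:
{"method": "carry_out", "body": {
  "increments": [
    [[0, -0.04, 0], [0.15, 0, -0.5], 0],
    [[0, 0, 0], [0, 0, -0.7], 0],
    [[0, 0, 0], [0, 0, -0.7], 0],
    [[0, 0, 0], [0, 0, -0.6], 0],
    [[0, 0, 0], [0, 0, -0.1], 0],
    [[0, 0, 0], [0, 0, 0], 0]
  ]
}}

```text
t: 40.15
tool_pos: [0.6047, 0.2568, 0.2114]
tool_rot: [1.268, 1.168, -1.281]
contact_force: [0.0, 0.1, 0.1]
opening: 0.0313
```

```bash
python3 g.py .6065 .259 .2105 -1.66
```

```text
t 40.15 pos [0.6047 0.2568 0.2114] jaw -1.659 q6 1.95 open 0.0313 F [0.  0.1 0.1]
turn [ 0.04 -0.07 -0.01] shift [ 0.09  0.11 -0.04]
```

Emit:
{"method": "carry_out", "body": {
  "increments": [
    [[0.04, -0.07, 0], [0.1, 0.1, 0], 0],
    [[0, 0, 0], [0, 0, -0.06], 0],
    [[0, 0, 0], [0, 0, 0], 0]
  ]
}}

```text
t: 40.45
tool_pos: [0.6072, 0.259, 0.2108]
tool_rot: [1.276, 1.165, -1.272]
contact_force: [0.5, 0.3, -0.4]
opening: 0.0315
```

```bash
python3 g.py .6065 .259 .2105 -1.66
```

```text
t 40.45 pos [0.6072 0.259  0.2108] jaw -1.6591 q6 1.95 open 0.0315 F [ 0.5  0.3 -0.4]
turn [-0.01  0.02 -0.01] shift [-0.04  0.   -0.02]
```

Emit:
{"method": "carry_out", "body": {
  "increments": [
    [[0, 0, 0], [0, 0, -0.05], 0],
    [[0, 0, 0], [0, 0, 0], 0.6],
    [[0, 0, 0], [0, 0, 0], 0.6],
    [[0, 0, 0], [0, 0, 0], 0.6],
    [[0, 0, 0], [0, 0, 0.5], 0.6],
    [[0, 0, 0], [0, 0, 1], 0.6],
    [[0, 0, 0], [0, 0, 1], 0.8],
    [[0, 0, 0], [0, 0, 1], 1]
  ]
}}

```text
t: 41.25
tool_pos: [0.6065, 0.2589, 0.2818]
tool_rot: [1.273, 1.167, -1.275]
contact_force: [0.6, -0.2, -0.3]
opening: 0.0783
```

Emit:
{"method": "carry_out", "body": {
  "increments": [
    [[0, 0, 0], [0, 0, 1], 1],
    [[0, 0, 0], [0, 0, 0.6], 1],
    [[0, 0, 0], [0, 0, 0], 1]
  ]
}}

```text
t: 41.55
tool_pos: [0.6074, 0.2592, 0.3216]
tool_rot: [1.279, 1.163, -1.267]
contact_force: [-0.1, 0.4, 0.3]
opening: 0.0855
```

```bash
python3 - <<'E'
from h import *
meas('wrist','dispenser',.048,.004,'w19')
meas('wrist','slide_box',.032,.004,'w19')
meas('wrist','wax_block',.05,.004,'w19')
for cam in ('scene',):
  for n,h in (('pot',.054),('slide_tray',.042),('mould',.014),('dish',.014),('dispenser',.048),('hot_plate',.03)): meas(cam,n,h,.005,'s19')
E
```

```text
tcp [0.6074 0.2592 0.3216] jaw -1.6589 x [ 0.007  0.002 -1.   ] t 41.55
dispenser 0.82 [276. 209.] 3431 3281 [ 0.605   0.2599  0.0736  0.0319 -0.0865] all [ 0.5933  0.2609  0.0973  0.0346 -0.0823] z95 0.047
tcp [0.6069 0.259  0.319 ] jaw -1.6589 x [ 0.004  0.001 -1.   ] t 41.65
slide_box 0.93 [296. 190.] 2873 2580 [ 0.6044  0.2589  0.0829  0.0559 -0.0889] all [ 0.6046  0.2588  0.0833  0.0642 -0.0899] z95 0.031
tcp [0.6065 0.2589 0.3171] jaw -1.659 x [ 0.001  0.    -1.   ] t 41.75
wax_block 0.97 [420. 207.] 3830 2382 [ 0.5921  0.1408  0.0487  0.0329 -0.0293] all [ 0.5898  0.1374  0.0653  0.0484 -0.0318] z95 0.05
tcp [0.6064 0.2589 0.3167] jaw -1.6589 x [ 0.  0. -1.] t 41.85
pot 0.9 [222. 233.] 423 199 [ 0.4837 -0.1698  0.0487  0.0481  0.2582] all [ 0.4825 -0.1691  0.0547  0.0482 -0.366 ] z95 0.057
pot 0.31 [343. 214.] 303 134 [0.5914 0.1372 0.0472 0.0345 0.0022] all [ 0.5832  0.1419  0.0827  0.0563 -0.1133] z95 0.053
tcp [0.6066 0.2589 0.3171] jaw -1.659 x [ 0.001  0.    -1.   ] t 41.95
slide_tray 0.93 [249. 253.] 734 404 [ 0.5971 -0.1512  0.1024  0.0521 -1.4411] all [ 0.5899 -0.1374  0.1371  0.0734 -1.3633] z95 0.044
tcp [0.6067 0.2589 0.3176] jaw -1.659 x [ 0.001  0.    -1.   ] t 42.05
mould 0.7 [132. 280.] 415 147 [ 0.51   -0.425   0.0623  0.0436 -0.4712] all [ 0.5014 -0.4248  0.0785  0.051  -0.4525] z95 0.016
tcp [0.6068 0.259  0.3181] jaw -1.659 x [ 0.002  0.001 -1.   ] t 42.15
dish 0.58 [346. 273.] 381 148 [ 0.7683  0.0216  0.0581  0.058  -0.3058] all [ 0.7683  0.0216  0.0581  0.058  -0.3058] z95 0.016
tcp [0.6068 0.259  0.3184] jaw -1.6589 x [ 0.003  0.001 -1.   ] t 42.25
dispenser 0.53 [378. 201.] 244 192 [ 0.6051  0.2561  0.0761  0.0339 -0.1122] all [ 0.6051  0.2561  0.0761  0.0339 -0.1122] z95 0.052
tcp [0.6068 0.259  0.3185] jaw -1.6589 x [ 0.003  0.001 -1.   ] t 42.35
hot_plate 0.84 [256. 270.] 2204 1739 [ 0.6225 -0.1493  0.172   0.1214  0.1361] all [ 0.6226 -0.1495  0.1721  0.1218  0.1409] z95 0.051
```

View pics/w19.png

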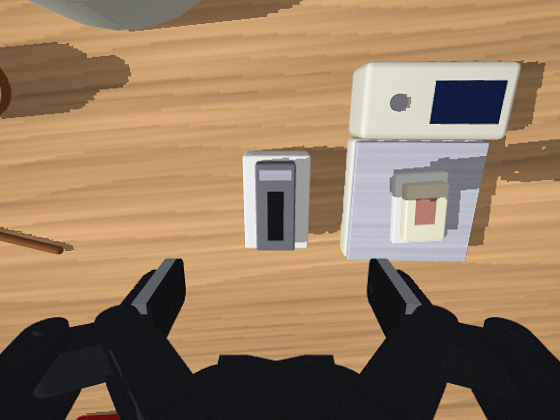

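View pics/s19.png

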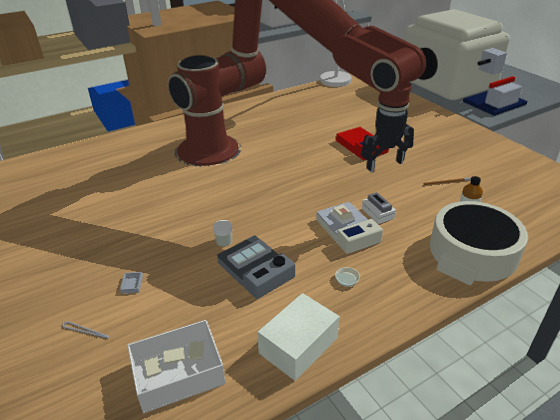

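```bash
python3 -c "
from station import *
print(finish_job(), get_obs()['t'])"
```

```text
the job is handed in; nothing more can be done
the job is handed in; nothing more can be done
```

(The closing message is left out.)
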